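# Close a sample box: fit the lid, snap its four clips in opposite-corner order

### The job

Fit the lid on the open sample box so that it lies on the gasket all round, setting it down gently. Then press the four hinged clips down until each has snapped under its keeper, in opposite-corner order: any clip first, the one diagonally across from it next, then the other two; press each with no more than the firm push of a thumb (under 25 N), as the cell inside is brittle. Leave the other things on the bench where they are, and let go.

Things in the scene. Friction and masses are not known exactly. Their poses are not given: they have to be found in the camera images.
- box: the open sample box: black, 172 x 132 mm over its walls (x by y, long way x), in an aluminium nest plate bolted to the table, so it cannot move. Origin under its middle on the table (z = 0), z up. The rim is 62 mm above the table, the mouth 164 x 124 mm. A stiff rubber gasket on the rim stands 4 mm proud of it (66 mm above the table); the lid alone presses it 0.1 mm, the shut clips 0.3 to 1.3 mm, 2 mm at most
- rim_mid (a point): middle of the box's mouth at rim height, 62 mm above the table, axes as the box. On each long (y) side, 50 mm either way from the middle along x, a steel keeper with a rounded edge stands out just below the rim, for a clip's lip to catch under. The keepers were set by hand, each up to 0.7 mm higher or lower, so the clips do not all snap at the same depth or force
- lid_under (a point): the lid: white plate 184 x 142 x 5 mm (x by y by z), 0.2 to 0.55 kg with its clips; this point: middle of the plate's underside, x along the long side, z up. Eight round-ended ribs, 6 mm thick, 14 mm long, hang below it and enter the box's mouth with 1 mm to spare per side; the lid starts standing on them on the table. It fits either way round. Fitted, this point is 66 mm above the table, clipped down 64.7 to 65.8
- lid_grip (a point): middle of the lid's grip bar, which runs along the lid's x: 96 mm long, 16 mm wide (y), 12 mm tall, centred 35 mm above the plate's underside; free below it for 24 mm down to the plate's top, except for a 12 mm post under each end, 42 mm either way from the middle. Pinch it across its 16 mm width
- clip_a (a joint): angle in rad of the grey hinged clip at the lid's -x, +y corner. 0: flat on the lid, lip caught under its keeper; more: swung up. Stiff hinge, stays where it is left; 0.38 to 0.6 at the start. a is opposite c, b opposite d. Pressed from above, a clip swings down with 1 to 7 N until its lip meets the keeper at 0.2 to 0.3 rad; then 4 to 18 N snap it over, squeezing the gasket
- clip_a_pad (a point): where to press clip a: top of its flange, on its centre line, 20 mm out from the hinge. Axes: x along the hinge, y outwards along the flange, z out of its top (up when shut). The hinge axis lies 50 mm along the lid's x and 52 mm along its y from the lid's middle, 7.5 mm above the plate's underside; so when shut this point is 72 mm along y from the middle, 8.5 mm above the underside
- clip_b (a joint): angle in rad of the grey hinged clip at the lid's +x, +y corner. 0: flat on the lid, lip caught under its keeper; more: swung up. Stiff hinge, stays where it is left; 0.38 to 0.6 at the start. a is opposite c, b opposite d. A shut clip lies on the lid and resists hard: each 1 mm further down costs some 15 N. Short of the snap it springs up and stays visibly raised, 0.1 rad or more
- clip_b_pad (a point): where to press clip b: top of its flange, on its centre line, 20 mm out from the hinge. Axes and offsets as for clip a
- clip_c (a joint): angle in rad of the grey hinged clip at the lid's +x, -y corner. 0: flat on the lid, lip caught under its keeper; more: swung up. Stiff hinge, stays where it is left; 0.38 to 0.6 at the start. a is opposite c, b opposite d. The flange is 40 mm wide along the hinge, 3 mm thick and reaches 30 mm out from it; 23 mm out a skirt hangs 22 mm down with the lip inside its lower end
- clip_c_pad (a point): where to press clip c: top of its flange, on its centre line, 20 mm out from the hinge. Axes and offsets as for clip a
- clip_d (a joint): angle in rad of the grey hinged clip at the lid's -x, -y corner. 0: flat on the lid, lip caught under its keeper; more: swung up. Stiff hinge, stays where it is left; 0.38 to 0.6 at the start. a is opposite c, b opposite d. All four clips are alike
- clip_d_pad (a point): where to press clip d: top of its flange, on its centre line, 20 mm out from the hinge. Axes and offsets as for clip a
- tweezers_mid (a point): steel tweezers lying flat, 122 x 12 x 9 mm; point at their middle
- objective: black microscope objective standing on its thread, 33 mm across, 52 mm tall; origin at its underside
- dish: closed clear dish, 68 mm across, 16 mm tall; origin at its underside
- bottle: white bottle, 44 mm across, 105 mm tall; origin at its underside
- driver: screwdriver, 150 mm, lying; origin at its underside, on its axis
- tape: roll of amber tape lying flat, 72 mm across, 19 mm tall; origin at its underside
- slide: calibration slide in an aluminium frame, 30 x 80 x 6 mm; origin at its underside
There are look-alikes about, which are no part of the job. Of the things shaped like the part that bears lid_under, the white one is meant.

How it is judged:
By the outcome, as a careful person would: the job done as asked, in the order asked, and still so for the second after the job is handed in, with the robot touching nothing.
It also fails if it takes over 72 s, if anything falls off the work surface, if the arm or the gripper's body presses on something with over 40 N, if the wrist force passes 120 N, or if a joint passes its speed limit or range.

### The arm

A 6-joint arm with a two-finger parallel gripper is mounted at the origin on the work surface. World frame = base frame: x ahead of the robot, y to its left, z up, the work surface at z = 0. Lengths are in m, angles in degrees, forces in N, time in s.
With the tool pointing down it reaches from about 0.3 to 0.75 m from the base axis. Payload 8.5 kg.
Tool frame: the origin (TCP) lies midway between the tips of the shut fingers; the grasp point (between the pads) lies behind it (grasp_offset is the z of the grasp point in the tool frame, in m); z points along the fingers, y is the direction in which the jaws open and shut (so a half turn about z gives the same grasp; the last joint's range is limited). The gripper opens to 85 mm and grips with 20 to 120 N. Pads are 22 mm wide; open, the fingers measure 114 mm over their backs; the gripper's body (76 mm by 85 mm) begins 54 mm behind the grasp point. The pads swing forward as they close: fully open they stand 13 mm farther back than shut.
Start: joints at [59.914, 21.807, 74.336, -0, 83.858, -12.336], TCP at [0.168, 0.524, 0.207] pointing down, gripper open.
Joint ranges: [-178.18, 178.18], [-50.72, 133.34], [12.68, 142.11], [-81.47, 261.47], [9.98, 163.14], [-165.26, 165.26]. Speed limits (degrees/s): [136.94, 136.94, 180, 180, 180, 180].

### API

Orientations are given as a 3x3 rotation matrix whose columns are the frame's x, y, z axes.
In Python, from rig import * gives the robot as it stands.
- The arm moves only by the shell command python3 -m pendant 'ROWS' [FORCE]. ROWS is JSON, one flat list of numbers, 7 for each row, row after row: the finger opening in mm, from 0 to 85.4, then the shift along the tool's x, y, z in units of 50 mm (1.0 is 50 mm), then the turn, a rotation vector about the tool's x, y, z in units of 8 degrees (1.0 is 8 degrees). In form: [hand, dx, dy, dz, wx, wy, wz, hand, dx, dy, dz, wx, wy, wz, ...]. A call has 1 to 12 rows; each row shifts and turns the commanded pose from where the row before left it, along the tool's axes as they then stand; what a row does not reach is not made up. A row lasts 1/10 s, in which the tool goes at most 50 mm and 8.59 degrees, less where a joint would pass 70% of its speed; a pose out of reach is approached as far as the arm can. A call is refused whole if a number of a shift passes 1 or a number of a turn 1, either way. A call with a gripper value outside its range is refused whole. The fingers move at their own pace and stop on an object; FORCE is the grip in N (left out, the last holds). Time passes only in rows, so rows that do not move let the fingers close. It gives the time, the measured TCP pose, the force and the opening at its end, in the units of the state.
- observe(): the state, without advancing time (a new reading comes with each control period).
- get_image(name): name is "scene" or "top" or "wrist"; returns a dict with "frame" (400x640x3 uint8, red, green, blue), "depth" (400x640 float32, m along the optical axis (not along the pixel's ray), 0 where there is no reading), "K" (3x3 intrinsics, pixels), "rvec" (rotation vector, rad) and "tvec" (3), from world to camera coordinates, as OpenCV has them. Camera axes: x right, y down, z forward; pixel columns grow to the right and rows downward; lengths in m; the calibration is good to about 2 mm. The wrist camera is an equidistant fisheye: a pixel r from the principal point sees the ray r / f radians off the axis. A picture is of the moment at which its call begins.
- close_job(): hands the job in, once; it reports no verdict.
The state is a dict: "time_s": time; "q": joint angles; "qvel": joint speeds; "joint_efforts": joint torques, N m; "position": TCP position; "tool_rot": TCP orientation; "ft_force": force on the tool from outside, world axes, zero at the start; "wrist_torque": the same for the moment, N m; "grip_width": finger opening in m.
Only numpy, scipy, OpenCV 4.12 (cv2) and the standard library are available. Lean on these libraries where they do the work, as an engineer would, in place of code of your own. Each camera call takes 0.05 s, during which the arm holds its last target.

## Working session

There is one attempt and no reset: what is moved stays moved. The work goes in short steps, Python scripts to look and compute and a shell command to move; the robot and the scene stay as the last step left them, time stands still between calls to the robot, and variables do not carry over. Pictures are saved under pics/ and viewed, and the job is handed in when it is done.

```bash
mkdir -p pics; ls; python3 - <<'E'
from rig import *
import cv2
s=observe()
print(s)
for n in ("scene","top","wrist"):
    im=get_image(n)
    cv2.imwrite(f"pics/{n}0.png",im["frame"][:,:,::-1])
    import numpy as np
    np.savez(f"{n}0.npz",**im)
    print(n,im["K"].tolist(),im["rvec"],im["tvec"])
E
```

```text
pics
{'time_s': 0.0, 'q': array([ 5.99139032e+01,  2.18435932e+01,  7.43874893e+01, -5.84676444e-04,
        8.38582986e+01, -1.23351992e+01]), 'qvel': array([-0.06353566,  0.04263664, -0.02498751,  0.01125295,  0.10587138,
        0.01790261]), 'joint_efforts': array([-1.45702306e-04, -4.48468530e+01, -2.31273401e+01, -2.09092645e-04,
        4.81894560e-03,  1.26634600e-05]), 'position': array([0.1675064 , 0.5235099 , 0.20677132]), 'tool_rot': array([[-9.52391234e-01,  3.04877583e-01, -7.73247675e-04],
       [ 3.04878392e-01,  9.52390325e-01, -1.35490783e-03],
       [ 3.23352579e-04, -1.52614885e-03, -9.99998783e-01]]), 'ft_force': array([-0.39002959,  0.67672464,  0.09490359]), 'wrist_torque': array([-0.0033191 , -0.0426026 ,  0.01253144]), 'grip_width': 0.08534521046477812}
scene [[405.41109910082184, 0.0, 316.9299304056556], [0.0, 405.41109910082184, 206.66252850151457], [0.0, 0.0, 1.0]] [ 1.39156546  1.91591167 -1.06245128] [ 0.0984038  -0.26270008  1.68015406]
top [[470.22996261719226, 0.0, 318.3817420503099], [0.0, 470.22996261719226, 203.20674805269613], [0.0, 0.0, 1.0]] [ 2.12004098 -2.16319091  0.18057005] [0.07507392 0.54783785 1.23911756]
wrist [[309.70691628693146, 0.0, 313.67966516117036], [0.0, 309.70691628693146, 202.32243915563706], [0.0, 0.0, 1.0]] [-2.32315594 -1.69534871 -0.26502374] [-0.54817572 -0.0401815   0.3805537 ]
```

View pics/scene0.png

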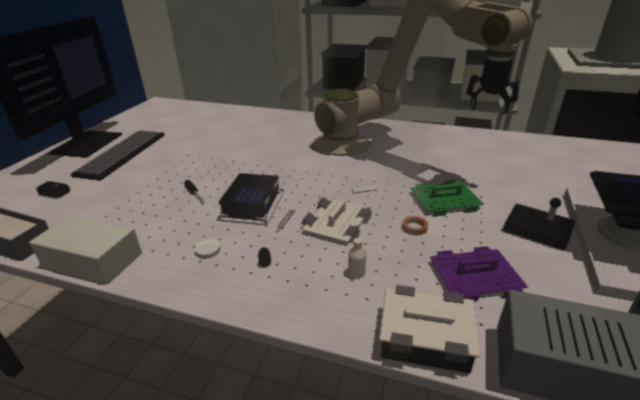

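View pics/top0.png

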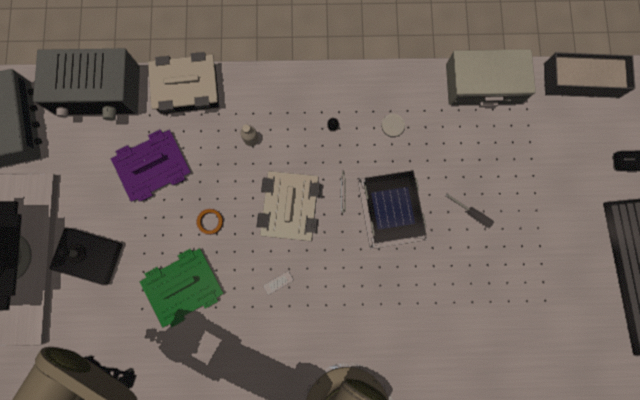

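View pics/wrist0.png

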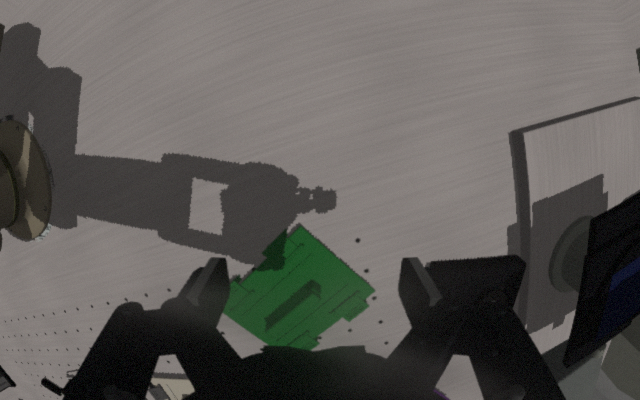

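Lid-shaped things in the top view: green (182,287), purple (150,165), white on another black box (183,82), and white on the bench (290,205). The last fits: it is white and stands on its ribs on the table beside the open box (393,207). I'll confirm with an enlarged crop.

```bash
cat > h.py <<'E'
import numpy as np, cv2
from rig import *
def cam(im):
    R,_=cv2.Rodrigues(np.array(im["rvec"],float)); return R,np.array(im["tvec"],float).ravel(),np.array(im["K"],float)
def rays(im,uv,fish=False):
    R,t,K=cam(im); uv=np.atleast_2d(np.asarray(uv,float))
    x=(uv[:,0]-K[0,2])/K[0,0]; y=(uv[:,1]-K[1,2])/K[1,1]
    if fish:
        th=np.hypot(x,y); s=np.where(th>1e-9,np.sin(th)/np.maximum(th,1e-9),1)
        d=np.stack([x*s,y*s,np.cos(th)],1)
    else: d=np.stack([x,y,np.ones_like(x)],1)
    return -R.T@t, d@R
def onplane(im,uv,z,fish=False):
    c,d=rays(im,uv,fish); return c+d*((z-c[2])/d[:,2])[:,None]
def cloud(im):
    R,t,K=cam(im); h,w=im["depth"].shape
    u,v=np.meshgrid(np.arange(w),np.arange(h)); D=im["depth"]
    P=np.stack([(u-K[0,2])/K[0,0]*D,(v-K[1,2])/K[1,1]*D,D],-1)
    return (P-t)@R
def project(im,P,fish=False):
    R,t,K=cam(im); p=np.atleast_2d(P)@R.T+t
    if fish:
        r=np.hypot(p[:,0],p[:,1]); th=np.arctan2(r,p[:,2]); k=th/np.maximum(r,1e-9)
        return np.stack([p[:,0]*k*K[0,0]+K[0,2],p[:,1]*k*K[1,1]+K[1,2]],1)
    return np.stack([p[:,0]/p[:,2]*K[0,0]+K[0,2],p[:,1]/p[:,2]*K[1,1]+K[1,2]],1)
E
python3 - <<'E'
from h import *
im=dict(np.load("top0.npz"))
f=im["frame"][:,:,::-1]
c=f[150:265,230:450]
cv2.imwrite("pics/crop0.png",cv2.resize(cv2.convertScaleAbs(c,alpha=1.5),None,fx=3.6,fy=3.6,interpolation=cv2.INTER_CUBIC))
W=cloud(im)
for uv in [(290,205),(272,215),(310,230),(313,188),(270,184),(263,222),(307,225),(395,207),(366,200),(425,200),(330,250),(345,193),(330,220),(183,82)]:
    print(uv,W[uv[1],uv[0]].round(4),f[uv[1],uv[0]])
E
```

```text
(290, 205) [0.5443 0.141  0.0533] [109 127 141]
(272, 215) [0.5229 0.193  0.0173] [125 145 155]
(310, 230) [0.4782 0.0884 0.0262] [64 68 72]
(313, 188) [0.5948 0.0779 0.0282] [62 64 69]
(270, 184) [0.6082 0.1971 0.0291] [57 58 65]
(263, 222) [0.503  0.2172 0.0243] [59 61 64]
(307, 225) [0.4919 0.0963 0.028 ] [63 63 71]
(395, 207) [ 0.5374 -0.1479  0.0255] [55 36 34]
(366, 200) [ 0.5617 -0.0705  0.0067] [102 107 120]
(425, 200) [ 0.5601 -0.239  -0.0031] [115 123 137]
(330, 250) [ 0.4244  0.0338 -0.0062] [114 122 137]
(345, 193) [ 0.5818 -0.0116  0.0127] [102 111 119]
(330, 220) [ 0.5082  0.0319 -0.002 ] [115 121 134]
(183, 82) [0.8937 0.4336 0.0705] [59 68 75]
```

View pics/crop0.png

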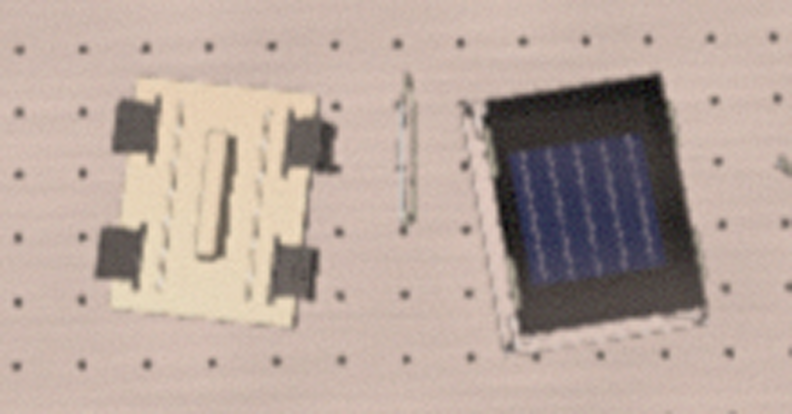

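The crop confirms it: the white plate at (210,200) in the crop has four grey clips and a grip bar, and it stands low on the bench. The open black box with blue cells is to its right, and the tweezers lie between them. Next I'll measure the lid and box poses.

```bash
cat > m.py <<'E'
from h import *
def lidrect(im,roi,zt):
    f=im["frame"].astype(int); D=f
    x0,y0,x1,y1=roi
    return 0
E
python3 - <<'E'
from h import *
im=dict(np.load("top0.npz")); f=im["frame"]
W=cloud(im)
# bar top by depth & colour
hsv=cv2.cvtColor(f,cv2.COLOR_RGB2HSV)
z=W[...,2]
zt=np.median(z[230:260,325:340]); print("table z",zt)
# lid plate: yellowish white; check colours
for uv in [(280,180),(300,230),(290,205),(330,220),(330,185)]: print(uv,f[uv[1],uv[0]],hsv[uv[1],uv[0]])
m=((hsv[...,0]>15)&(hsv[...,0]<35)&(hsv[...,1]>35)&(hsv[...,2]>60)).astype(np.uint8)
roi=np.zeros_like(m); roi[160:255,250:330]=1; m&=roi
cv2.imwrite("pics/m0.png",cv2.resize(m[150:265,230:450]*255,None,fx=3,fy=3))
ys,xs=np.nonzero(m)
P=onplane(im,np.stack([xs,ys],1),0.019)
r=cv2.minAreaRect((P[:,:2]*1000).astype(np.float32)); print("lid rect",r)
# bar top by depth
b=(z-zt>0.042)&(roi>0); ys,xs=np.nonzero(b); P=onplane(im,np.stack([xs,ys],1),0.055); 
print("bar n",len(xs), cv2.minAreaRect((P[:,:2]*1000).astype(np.float32)))
# box: depth > .05
roi2=np.zeros_like(m); roi2[150:265,350:440]=1
b=(z-zt>0.048)&(roi2>0); ys,xs=np.nonzero(b); P=onplane(im,np.stack([xs,ys],1),0.064)
print("box n",len(xs), cv2.minAreaRect((P[:,:2]*1000).astype(np.float32)))
v=np.dstack([m*255,b.astype(np.uint8)*255,m*0])[150:265,230:450]
cv2.imwrite("pics/m0.png",cv2.resize(v,None,fx=3,fy=3))
E
```

```text
table z 2.6057526143271703e-05
(280, 180) [136 122 106] [ 16  56 136]
(300, 230) [148 137 120] [ 18  48 148]
(290, 205) [141 127 109] [ 17  58 141]
(330, 220) [134 121 115] [  9  36 134]
(330, 185) [139 124 117] [ 10  40 139]
lid rect ((538.1365966796875, 132.5856170654297), (187.76763916015625, 204.25892639160156), 83.42131042480469)
bar n 248 ((544.2657470703125, 144.79815673828125), (216.81475830078125, 246.65757751464844), 88.12588500976562)
box n 830 ((528.7286376953125, -125.62042236328125), (243.55714416503906, 277.1020202636719), 78.1888656616211)
```

View pics/m0.png

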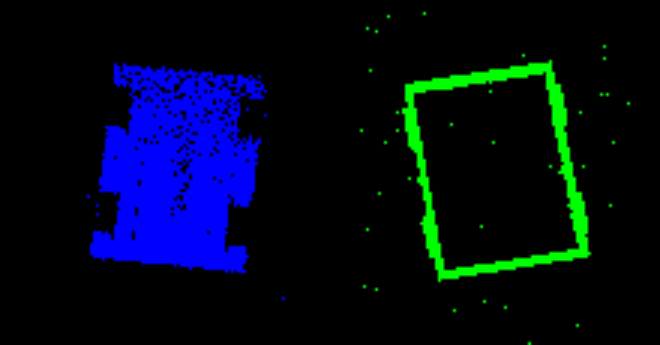

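```bash
python3 - <<'E'
from h import *
im=dict(np.load("top0.npz")); f=im["frame"]
W=cloud(im); z=W[...,2]
hsv=cv2.cvtColor(cv2.medianBlur(f,3),cv2.COLOR_RGB2HSV)
def big(m):
    n,l,s,c=cv2.connectedComponentsWithStats(m.astype(np.uint8)); k=1+np.argmax(s[1:,4]); return l==k
def rect(m,zz):
    ys,xs=np.nonzero(m); P=onplane(im,np.stack([xs,ys],1),zz)[:,:2]*1000
    print(len(xs),cv2.minAreaRect(P.astype(np.float32)),P.mean(0))
    return P
roi=np.zeros(z.shape,bool); roi[160:255,250:330]=1
m=big((hsv[...,0]>13)&(hsv[...,0]<35)&(hsv[...,1]>40)&roi)
rect(m,.019)
rect(big((z>.042)&roi),.055)
roi2=np.zeros(z.shape,bool); roi2[150:265,350:440]=1
b=big((z>.045)&roi2); P=rect(b,.065)
bb=cv2.convexHull(P.astype(np.float32)); print(bb[:,0].round(0).tolist())
E
```

```text
2940 ((549.8018798828125, 143.904052734375), (146.67527770996094, 187.36065673828125), 82.06892395019531) [548.14178619 145.09370271]
213 ((548.084716796875, 144.9935302734375), (16.249921798706055, 96.31069946289062), 82.95238494873047) [547.47159741 145.08132903]
827 ((534.0809326171875, -139.44984436035156), (179.75479125976562, 146.09585571289062), 7.775453567504883) [ 537.46091133 -143.81774608]
[[632.0, -195.0], [630.0, -176.0], [620.0, -104.0], [615.0, -72.0], [612.0, -63.0], [590.0, -60.0], [588.0, -60.0], [487.0, -72.0], [466.0, -77.0], [457.0, -79.0], [436.0, -86.0], [443.0, -137.0], [452.0, -204.0], [455.0, -217.0], [457.0, -220.0], [489.0, -219.0], [588.0, -206.0], [601.0, -204.0], [610.0, -202.0]]
```

```bash
python3 -c "
import rig
print([n for n in dir(rig) if not n.startswith('_')]); print(getattr(rig,'grasp_offset',None))"
python3 -m pendant '[85,-0.3,-0.16,0,0,0,0, 85,-0.6,-0.31,0,0,0,0, 85,-0.8,-0.41,0,0,0,0, 85,-0.8,-0.41,0,0,0,0, 85,-0.8,-0.41,0,0,0,0, 85,-0.8,-0.41,0,0,0,0, 85,-0.8,-0.41,0,0,0,0, 85,-0.8,-0.41,0,0,0,0, 85,-0.8,-0.41,0,0,0,0, 85,-0.8,-0.41,0,0,0,0, 85,-0.8,-0.41,0,0,0,0, 85,-0.8,-0.41,0,0,0,0]'
```

```text
['MotionError', 'close_job', 'get_image', 'grasp_offset', 'observe']
-0.0187
time_s: 1.35
position: [0.5228, 0.1689, 0.2073]
tool_rot: [[-0.952, 0.305, -0.0], [0.305, 0.952, 0.0], [0.0, -0.0, -1.0]]
ft_force: [0.7, 0.6, 0.4]
grip_width: 0.0847
```

```bash
cat > go.py <<'E'
import sys; from h import *
# usage: go.py x y z yaw_of_tool_y(deg): delta in current tool axes, units of 50mm / 8deg
s=observe(); R=s["tool_rot"]; p=s["position"]
x,y,z,a=map(float,sys.argv[1:5])
d=R.T@(np.array([x,y,z])-p)
a0=np.degrees(np.arctan2(R[1,1],R[0,1])); w=(a-a0+180)%360-180
print("p",p.round(4),"yaw y",a0.round(2),"tilt",R[:,2].round(4),"shift units",(d/0.05).round(3),"turn wz units",round(-w/8,3),"F",s["ft_force"].round(1),"t",s["time_s"])
E
python3 go.py .548 .145 .207 82.5
```

```text
p [0.5228 0.1689 0.2073] yaw y 72.24 tilt [-4.e-04  1.e-04 -1.e+00] shift units [-0.626 -0.302  0.005] turn wz units -1.283 F [0.7 0.6 0.4] t 1.35
```

```bash
python3 -m pendant '[85,-0.626,-0.302,0,0,0,-0.65, 85,0,0,0,0,0,-0.63, 85,0,0,0,0,0,0, 85,0,0,0,0,0,0]'; python3 - <<'E'
from h import *
for n in ("wrist","top"):
    im=get_image(n); np.savez(n+"1.npz",**im); cv2.imwrite(f"pics/{n}1.png",im["frame"][:,:,::-1])
E
```

```text
time_s: 1.75
position: [0.5467, 0.1469, 0.2073]
tool_rot: [[-0.991, 0.133, -0.001], [0.133, 0.991, 0.0], [0.001, 0.0, -1.0]]
ft_force: [0.0, -1.0, -0.4]
grip_width: 0.0854
```

View pics/wrist1.png

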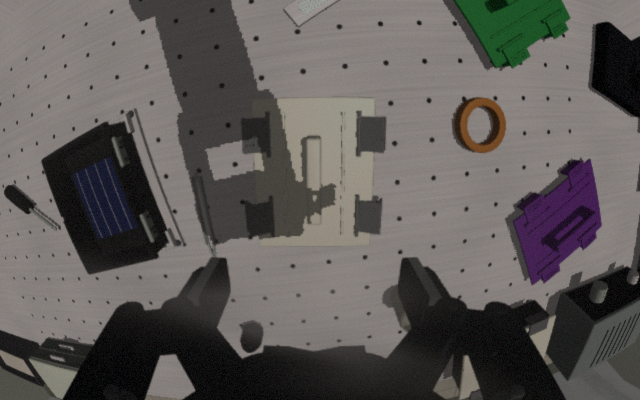

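The wrist view shows the white lid: plate at columns 262–375 and rows 97–246, bar at (314,180), clips at (256,131), (372,134), (260,215), (368,214). The open box is at (105,195). Next I'll measure the bar and plate here.

```bash
cat >> h.py <<'E'
def fcloud(im):
    R,t,K=cam(im); h,w=im["depth"].shape; u,v=np.meshgrid(np.arange(w),np.arange(h))
    c,d=rays(im,np.stack([u.ravel(),v.ravel()],1),True)
    fwd=R[2]; s=im["depth"].ravel()/(d@fwd)
    return (c+d*s[:,None]).reshape(h,w,3)
def big(m):
    n,l,s,c=cv2.connectedComponentsWithStats(m.astype(np.uint8)); k=1+np.argmax(s[1:,4]); return l==k
def rect(im,m,zz,fish):
    ys,xs=np.nonzero(m); P=onplane(im,np.stack([xs,ys],1),zz,fish)[:,:2]*1000
    return len(xs),cv2.minAreaRect(P.astype(np.float32)),P.mean(0).round(1)
E
python3 - <<'E'
from h import *
for n,fish in (("wrist",True),("top",False)):
    im=dict(np.load(n+"1.npz")); W=fcloud(im) if fish else cloud(im); z=W[...,2]
    near=(abs(W[...,0]-.548)<.11)&(abs(W[...,1]-.145)<.1)
    m=big(near&(z>.042)&(z<.075)); print(n,"bar",rect(im,m,.055,fish), "z",np.median(z[m]))
    m=big(near&(z>.010)&(z<.024)); print(n,"plate",rect(im,m,.019,fish),np.median(z[m]))
    m=near&(z>.018)&(z<.045)
E
python3 - <<'E'
from h import *
im=dict(np.load("wrist1.npz")); f=im["frame"][:,:,::-1]
cv2.imwrite("pics/w1c.png",cv2.resize(cv2.convertScaleAbs(f[80:260,230:400],alpha=1.5),None,fx=3.3,fy=3.3,interpolation=cv2.INTER_CUBIC))
cv2.imwrite("pics/w1b.png",cv2.resize(cv2.convertScaleAbs(f[95:290,20:220],alpha=2.2),None,fx=3,fy=3,interpolation=cv2.INTER_CUBIC))
E
```

```text
wrist bar (1318, ((548.11572265625, 145.33445739746094), (15.718771934509277, 95.7915267944336), 82.71051025390625), array([546.7, 145.7])) z 0.0544879183134743
wrist plate (14485, ((548.826904296875, 144.84564208984375), (141.98074340820312, 183.78074645996094), 82.77719116210938), array([542.7, 145.8])) 0.018939910355318335
top bar (77, ((553.648681640625, 144.22462463378906), (16.153249740600586, 37.29991149902344), 83.19041442871094), array([552.4, 144.1])) z 0.05465001582815433
top plate (267, ((557.496337890625, 185.25564575195312), (60.007205963134766, 48.441097259521484), 82.83438873291016), array([556.2, 188.4])) 0.019005611771966545
```

View pics/w1c.png

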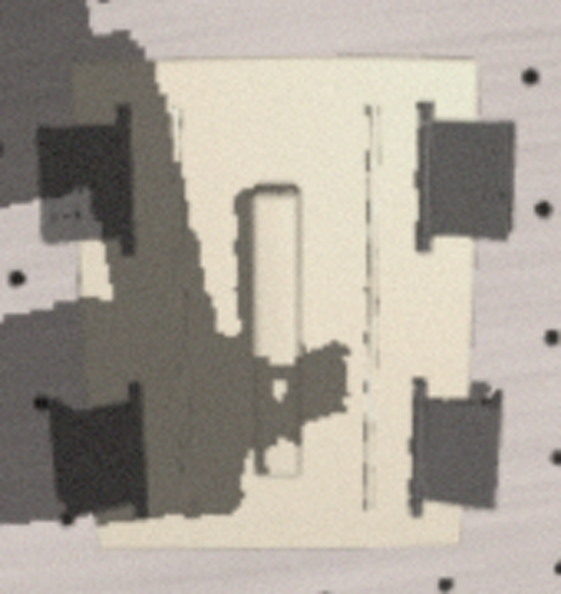

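View pics/w1b.png

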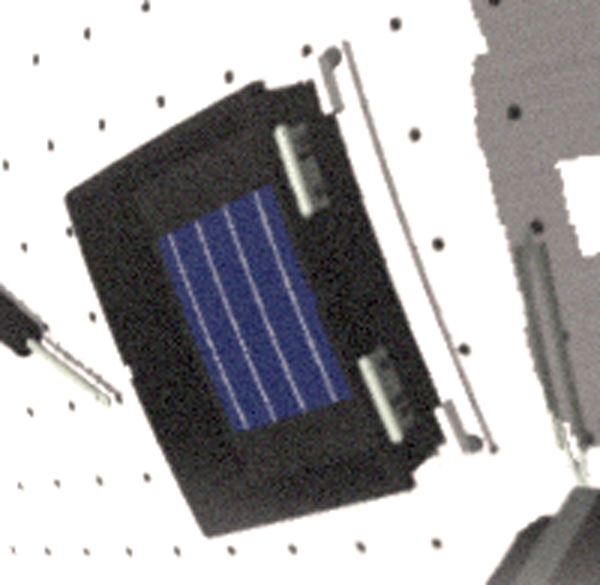

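```bash
python3 go.py .5484 .1451 .207 82.75
```

```text
p [0.5465 0.1472 0.2075] yaw y 82.45 tilt [-1.e-04  0.e+00 -1.e+00] shift units [-0.042 -0.037  0.01 ] turn wz units -0.037 F [-0.7  0.8  0.3] t 1.85
```

```bash
python3 -m pendant '[60,-0.042,-0.037,0.3,0,0,-0.037, 60,0,0,0.6,0,0,0, 60,0,0,0.8,0,0,0, 60,0,0,0.8,0,0,0, 60,0,0,0.6,0,0,0, 60,0,0,0.3,0,0,0, 60,0,0,0.16,0,0,0, 60,0,0,0,0,0,0]'; python3 go.py .5484 .1451 .029 82.75; python3 - <<'E'
from h import *
im=get_image("wrist"); cv2.imwrite("pics/w2.png",cv2.convertScaleAbs(im["frame"][:,:,::-1],alpha=1.5))
E
```

```text
time_s: 2.65
position: [0.5485, 0.1448, 0.0291]
tool_rot: [[-0.992, 0.126, -0.001], [0.126, 0.992, -0.0], [0.001, -0.0, -1.0]]
ft_force: [0.5, -0.6, 0.6]
grip_width: 0.0603
p [0.5485 0.1448 0.0291] yaw y 82.79 tilt [-1.e-03 -1.e-04 -1.e+00] shift units [0.002 0.005 0.001] turn wz units 0.005 F [ 0.5 -0.6  0.6] t 2.65
```

View pics/w2.png

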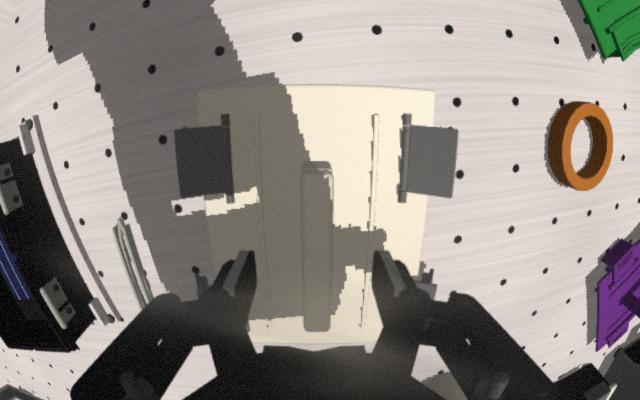

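The bar (317,245) lies centred between the fingers (tips at 240 and 385), and nothing is touched. Closing now.

```bash
python3 -m pendant '[8,0,0,0,0,0,0, 8,0,0,0,0,0,0, 8,0,0,0,0,0,0, 8,0,0,0,0,0,0, 8,0,0,0,0,0,0, 8,0,0,0,0,0,0]' 60; python3 go.py .5484 .1451 .029 82.75
```

```text
time_s: 3.3
position: [0.5493, 0.1444, 0.0303]
tool_rot: [[-0.992, 0.126, 0.001], [0.126, 0.992, -0.0], [-0.001, 0.0, -1.0]]
ft_force: [-1.1, -1.0, 5.9]
grip_width: 0.0104
p [0.5493 0.1444 0.0303] yaw y 82.78 tilt [ 1.5e-03 -1.0e-04 -1.0e+00] shift units [0.019 0.011 0.026] turn wz units 0.004 F [-1.1 -1.   5.9] t 3.3
```

```bash
python3 -m pendant '[8,0,0,0,0,0,0]'; python3 - <<'E'
from h import *
im=get_image("wrist"); cv2.imwrite("pics/w3.png",cv2.convertScaleAbs(im["frame"][:,:,::-1],alpha=1.5)); s=observe(); print(s["grip_width"],s["ft_force"],s["wrist_torque"],s["position"])
E
```

```text
time_s: 3.4
position: [0.5493, 0.1444, 0.0303]
tool_rot: [[-0.992, 0.126, 0.001], [0.126, 0.992, -0.0], [-0.001, 0.0, -1.0]]
ft_force: [-1.7, 0.1, 6.5]
grip_width: 0.0108
0.010472005529263577 [-1.08736156 -0.63358869  5.52036756] [-0.08288033  0.19356298  0.04851852] [0.54926201 0.14440535 0.03029492]
```

View pics/w3.png

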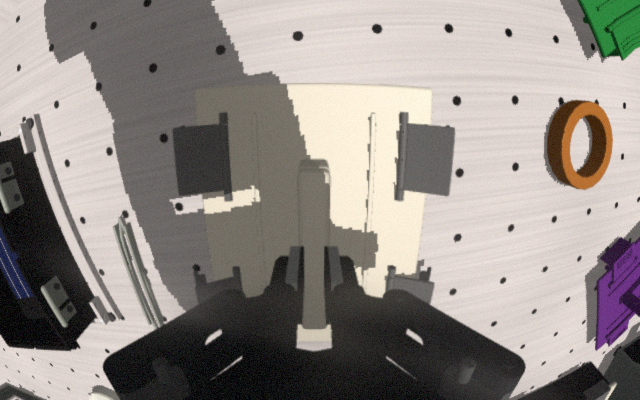

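```bash
python3 -m pendant '[8,0,0,-0.1,0,0,0, 8,0,0,-0.2,0,0,0, 8,0,0,-0.3,0,0,0,8,0,0,0,0,0,0]'; python3 - <<'E'
from h import *
im=get_image("wrist"); cv2.imwrite("pics/w4.png",cv2.convertScaleAbs(im["frame"][:,:,::-1],alpha=1.5)); s=observe(); print(s["grip_width"],s["ft_force"],s["wrist_torque"],s["position"])
im=get_image("scene"); cv2.imwrite("pics/s4.png",cv2.resize(im["frame"][150:280,280:420,::-1],None,fx=4,fy=4))
E
```

```text
time_s: 3.85
position: [0.55, 0.1447, 0.0616]
tool_rot: [[-0.992, 0.125, 0.004], [0.125, 0.992, 0.0], [-0.004, 0.001, -1.0]]
ft_force: [0.8, 0.5, -0.2]
grip_width: 0.0082
0.007849463991117358 [0.20164135 0.92965072 0.45271811] [ 0.02378314 -0.00417342 -0.05105481] [0.54943126 0.14457692 0.06047131]
```

View pics/w4.png

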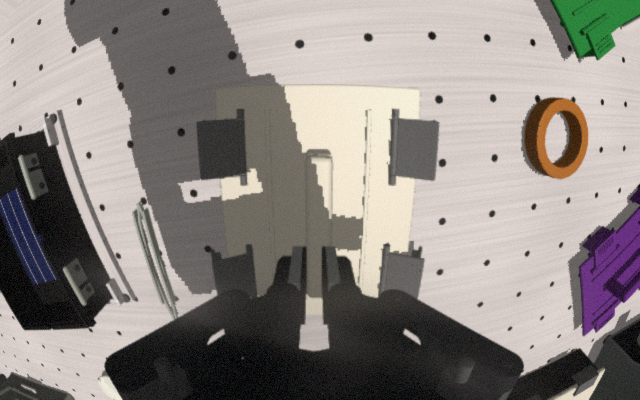

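View pics/s4.png

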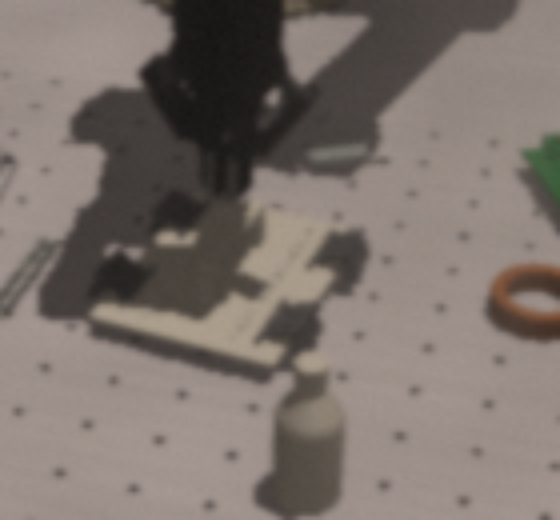

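The lid stayed on the bench: the scene view shows it flat, and the wrist force shows no weight. The pinch slipped off. I'll measure where the finger tips really are using the wrist depth.

```bash
python3 - <<'E'
from h import *
im=get_image("wrist"); W=fcloud(im); s=observe(); R=s["tool_rot"]; p=s["position"]
T=(W-p)@R
print("TCP px",project(im,p,True),"grasp px",project(im,p+R[:,2]*-0.0187,True))
for r in range(240,330,8):
    print(r,[tuple((T[r,c]*1000).round(0).astype(int)) for c in (285,295,305,315,335,345)])
f=im["frame"][:,:,::-1]
cv2.imwrite("pics/w5.png",cv2.resize(cv2.convertScaleAbs(f[220:370,240:400],alpha=3),None,fx=4,fy=4,interpolation=cv2.INTER_CUBIC))
# bar and plate now
z=W[...,2]; near=(abs(W[...,0]-.548)<.11)&(abs(W[...,1]-.145)<.1)
for zz in (.019,.055):
    m=near&(abs(z-zz)<.003); print(zz,m.sum(),rect(im,big(m),zz,True))
E
```

```text
TCP px [[315.52636482 241.50874582]] grasp px [[315.69707245 256.23054522]]
240 [(np.int64(-18), np.int64(-22), np.int64(41)), (np.int64(-18), np.int64(-15), np.int64(40)), (np.int64(-18), np.int64(-8), np.int64(40)), (np.int64(0), np.int64(0), np.int64(3)), (np.int64(-18), np.int64(15), np.int64(41)), (np.int64(-18), np.int64(22), np.int64(40))]
248 [(np.int64(-25), np.int64(-23), np.int64(41)), (np.int64(11), np.int64(-10), np.int64(-31)), (np.int64(10), np.int64(-5), np.int64(-29)), (np.int64(-7), np.int64(0), np.int64(5)), (np.int64(11), np.int64(9), np.int64(-31)), (np.int64(-24), np.int64(22), np.int64(40))]
256 [(np.int64(6), np.int64(-15), np.int64(-30)), (np.int64(11), np.int64(-10), np.int64(-38)), (np.int64(10), np.int64(-5), np.int64(-38)), (np.int64(-12), np.int64(0), np.int64(4)), (np.int64(11), np.int64(9), np.int64(-40)), (np.int64(7), np.int64(14), np.int64(-32))]
264 [(np.int64(7), np.int64(-15), np.int64(-40)), (np.int64(11), np.int64(-9), np.int64(-47)), (np.int64(11), np.int64(-5), np.int64(-47)), (np.int64(-19), np.int64(0), np.int64(6)), (np.int64(10), np.int64
[... 1836 characters left out ...]
)), (np.int64(-108), np.int64(0), np.int64(58)), (np.int64(17), np.int64(5), np.int64(-93)), (np.int64(17), np.int64(9), np.int64(-93))]
328 [(np.int64(17), np.int64(-9), np.int64(-97)), (np.int64(-4), np.int64(-8), np.int64(-72)), (np.int64(-120), np.int64(-9), np.int64(60)), (np.int64(79), np.int64(-1), np.int64(-167)), (np.int64(15), np.int64(5), np.int64(-95)), (np.int64(16), np.int64(8), np.int64(-96))]
0.019 28959 (28574, ((538.1864624023438, 147.8445281982422), (141.17137145996094, 162.83038330078125), 83.02576446533203), array([519.3, 150.4]))
0.055 3058 (3058, ((547.5963134765625, 146.88607788085938), (15.739204406738281, 94.5043716430664), 82.83219909667969), array([538.4, 147.2]))
```

View pics/w5.png

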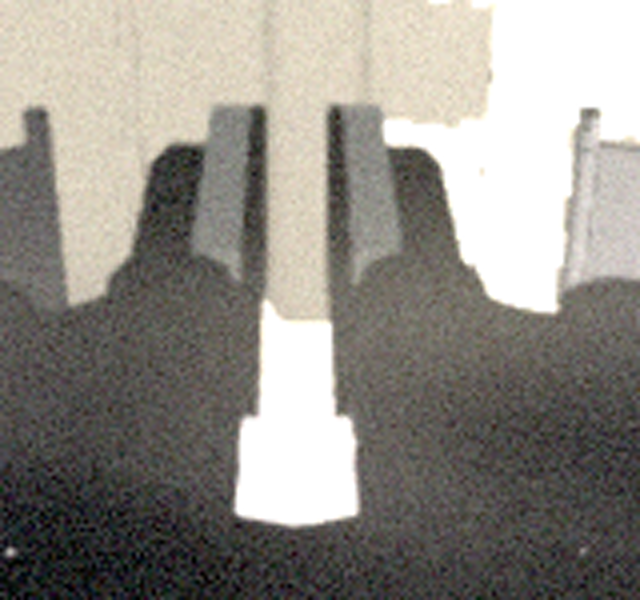

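```bash
python3 - <<'E'
from h import *
im=get_image("scene"); s=observe(); R=s["tool_rot"]; p=s["position"]
W=cloud(im); T=(W-p)@R
f=im["frame"][:,:,::-1].copy()
f=cv2.convertScaleAbs(f,alpha=2.2)
x0,y0,x1,y1=290,150,390,250
big_=cv2.resize(f[y0:y1,x0:x1],None,fx=6,fy=6,interpolation=cv2.INTER_CUBIC)
for d,c in ((0,(0,0,255)),(-.0187,(0,255,0)),(-.0727,(255,0,0))):
    u=(project(im,p+R[:,2]*d)[0]-[x0,y0]+.5)*6; cv2.circle(big_,tuple(u.astype(int)),3,c,-1)
cv2.imwrite("pics/s5.png",big_)
iw=get_image("wrist"); Rc,t,K=cam(iw); c=-Rc.T@t; print("cam in tool",((c-p)@R*1000).round(1),"axis",(Rc[2]@R).round(3))
m=(abs(T[...,0])<.03)&(abs(T[...,1])<.03)&(T[...,2]<0.0)&(T[...,2]>-.06); zz=T[m]; print(m.sum(), np.sort(zz[:,2])[-12:].round(3)); 
E
```

```text
cam in tool [  78.8   -1.  -166.5] axis [-0.308 -0.001  0.951]
133 [-0.03  -0.03  -0.029 -0.029 -0.027 -0.027 -0.026 -0.026 -0.025 -0.025
 -0.024 -0.023]
```

View pics/s5.png

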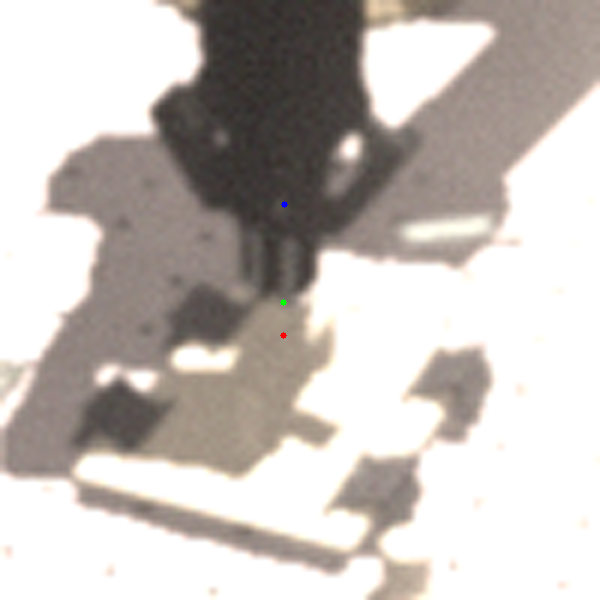

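Both views show the finger tips about 24 mm behind the reported TCP. In the scene crop the tips end at (280,290), while the TCP projects to (284,335). My pinch therefore caught only the top 3 mm of the bar. I'll regrip deeper, using the tips as seen.

```bash
python3 -m pendant '[50,0,0,0,0,0,0, 50,0,0.03,0,0,0,0, 50,0,0,0,0,0,0, 50,0,0,0.3,0,0,0, 50,0,0,0.3,0,0,0, 50,0,0,0.2,0,0,0, 50,0,0,0,0,0,0]'; python3 - <<'E'
from h import *
s=observe(); R=s["tool_rot"]; p=s["position"]; print(p,s["ft_force"],s["grip_width"])
im=get_image("wrist"); W=fcloud(im); T=(W-p)@R
m=(abs(T[...,0]-.011)<.004)&(abs(T[...,1])<.045)&(abs(T[...,1])>.02)&(T[...,2]<0.03)&(T[...,2]>-.06); print(np.sort(T[m][:,2])[-12:].round(3))
cv2.imwrite("pics/w6.png",cv2.convertScaleAbs(im["frame"][:,:,::-1],alpha=2))
im=get_image("scene"); cv2.imwrite("pics/s6.png",cv2.resize(cv2.convertScaleAbs(im["frame"][150:260,280:400,::-1],alpha=2),None,fx=5,fy=5,interpolation=cv2.INTER_CUBIC))
E
```

```text
time_s: 4.8
position: [0.5484, 0.1459, 0.0182]
tool_rot: [[-0.992, 0.126, -0.003], [0.126, 0.992, -0.0], [0.003, -0.0, -1.0]]
ft_force: [-0.3, 0.5, -0.1]
grip_width: 0.0501
[0.54835476 0.14593835 0.0182083 ] [-0.25373224  0.53793383 -0.05590404] 0.05009454434599814
[0.001 0.001 0.001 0.001 0.001 0.001 0.001 0.001 0.001 0.001 0.001 0.001]
```

View pics/w6.png

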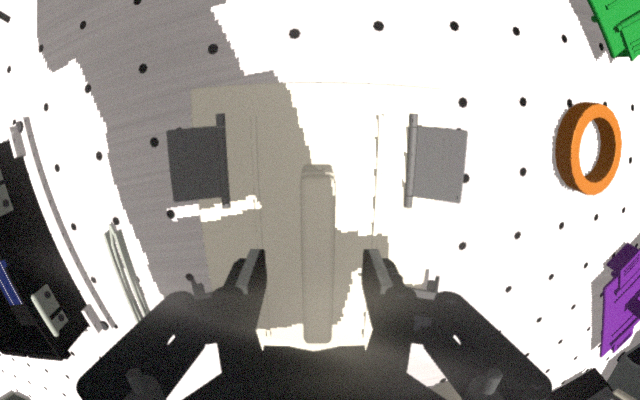

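View pics/s6.png

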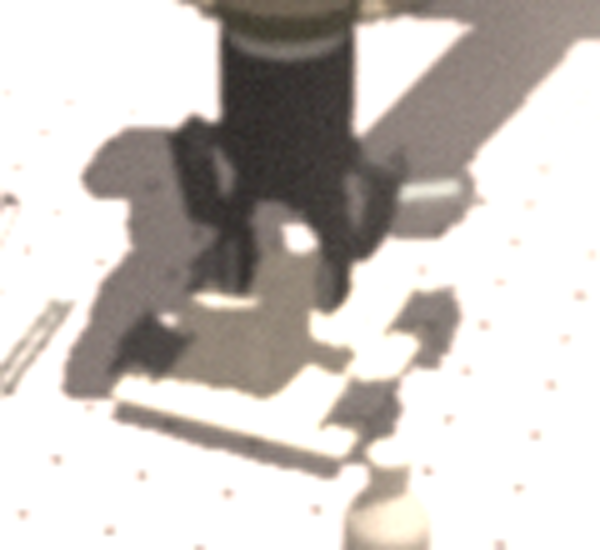

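```bash
python3 -m pendant '[50,0,0,0.12,0,0,0, 50,0,0,0.08,0,0,0, 50,0,0,0.03,0,0,0, 50,0,0,0,0,0,0]'; python3 -m pendant '[12,0,0,0,0,0,0, 12,0,0,0,0,0,0, 12,0,0,0,0,0,0, 12,0,0,0,0,0,0, 12,0,0,0,0,0,0]' 60; python3 -m pendant '[8,0,0,0,0,0,0]'
```

```text
time_s: 5.3
position: [0.5489, 0.146, 0.0077]
tool_rot: [[-0.992, 0.126, -0.0], [0.126, 0.992, -0.0], [0.0, -0.0, -1.0]]
ft_force: [-0.3, -0.2, -0.0]
grip_width: 0.0503
time_s: 5.8
position: [0.5493, 0.1459, 0.0083]
tool_rot: [[-0.992, 0.126, 0.001], [0.126, 0.992, -0.0], [-0.001, 0.0, -1.0]]
ft_force: [1.0, 0.6, 4.1]
grip_width: 0.0145
time_s: 5.9
position: [0.5494, 0.1459, 0.0083]
tool_rot: [[-0.992, 0.126, 0.001], [0.126, 0.992, -0.0], [-0.001, 0.0, -1.0]]
ft_force: [0.1, -0.2, 4.9]
grip_width: 0.0152
```

Width is now about 15 mm. I'll lift a little and check.

```bash
python3 -m pendant '[8,0,0,-0.1,0,0,0, 8,0,0,-0.2,0,0,0, 8,0,0,-0.3,0,0,0,8,0,0,0,0,0,0]'; python3 - <<'E'
from h import *
im=get_image("wrist"); cv2.imwrite("pics/w7.png",cv2.convertScaleAbs(im["frame"][:,:,::-1],alpha=2)); s=observe(); print(s["grip_width"],s["ft_force"],s["wrist_torque"],s["position"])
np.savez("w7.npz",**im)
im=get_image("scene"); cv2.imwrite("pics/s7.png",cv2.resize(cv2.convertScaleAbs(im["frame"][130:260,280:400,::-1],alpha=2),None,fx=4.5,fy=4.5,interpolation=cv2.INTER_CUBIC))
E
```

```text
time_s: 6.3
position: [0.5498, 0.1461, 0.0396]
tool_rot: [[-0.992, 0.125, 0.003], [0.125, 0.992, 0.0], [-0.003, 0.001, -1.0]]
ft_force: [-0.1, -0.3, -4.5]
grip_width: 0.0145
0.014786766142497881 [-0.30144155 -0.41752767 -5.11777406] [ 0.00168333 -0.00610643 -0.03429223] [0.54927993 0.14601461 0.0385424 ]
```

View pics/s7.png

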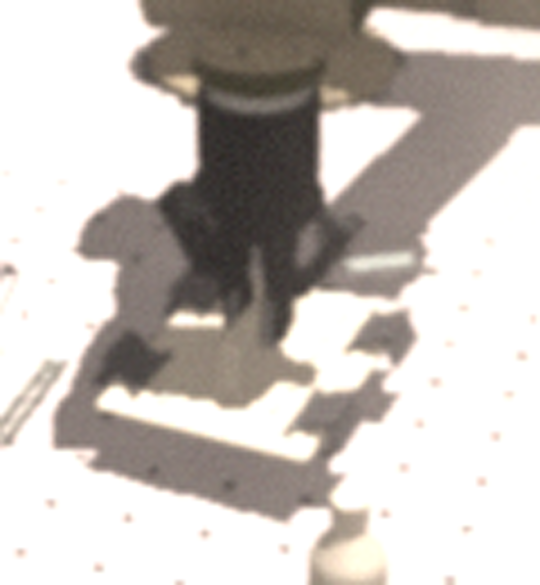

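View pics/w7.png

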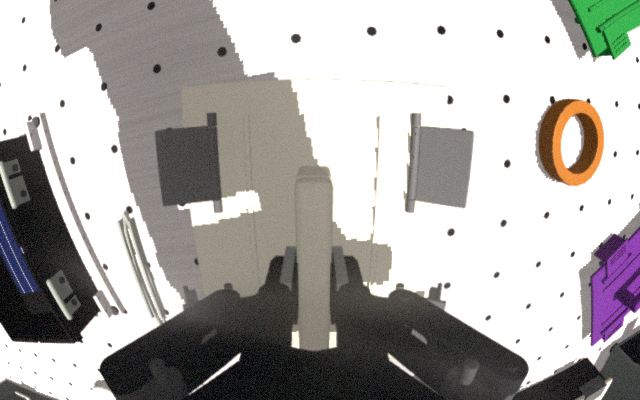

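The lid is held (about 5 N of weight, plate parallel to the table in both views). I'll raise it and then fix the box pose more exactly from the top and scene views.

```bash
python3 -m pendant '[8,0,0,-0.3,0,0,0, 8,0,0,-0.5,0,0,0, 8,0,0,-0.5,0,0,0, 8,0,0,-0.3,0,0,0, 8,0,0,0,0,0,0]'; python3 - <<'E'
from h import *
for n in ("top","scene"):
    fr=[];dp=[]
    for i in range(3):
        im=get_image(n); fr.append(im["frame"].astype(float)); dp.append(im["depth"])
    im["frame"]=np.mean(fr,0).astype(np.uint8); im["depth"]=np.median(dp,0); np.savez(n+"8.npz",**im)
im=dict(np.load("top8.npz"))
cv2.imwrite("pics/t8.png",cv2.resize(cv2.convertScaleAbs(im["frame"][155:260,350:445,::-1],alpha=2.5),None,fx=5.5,fy=5.5,interpolation=cv2.INTER_CUBIC))
im=dict(np.load("scene8.npz"))
cv2.imwrite("pics/s8.png",cv2.resize(cv2.convertScaleAbs(im["frame"][160:240,200:310,::-1],alpha=2.5),None,fx=6,fy=6,interpolation=cv2.INTER_CUBIC))
E
```

```text
time_s: 6.9
position: [0.5496, 0.146, 0.1191]
tool_rot: [[-0.992, 0.126, 0.003], [0.126, 0.992, 0.0], [-0.003, 0.0, -1.0]]
ft_force: [0.1, 0.2, -4.8]
grip_width: 0.0148
```

View pics/t8.png

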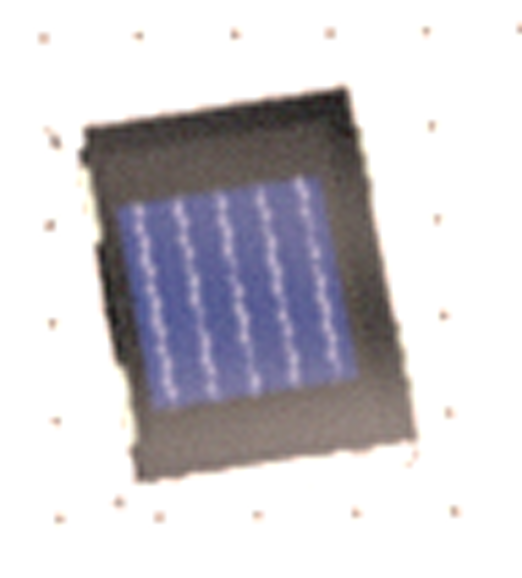

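View pics/s8.png

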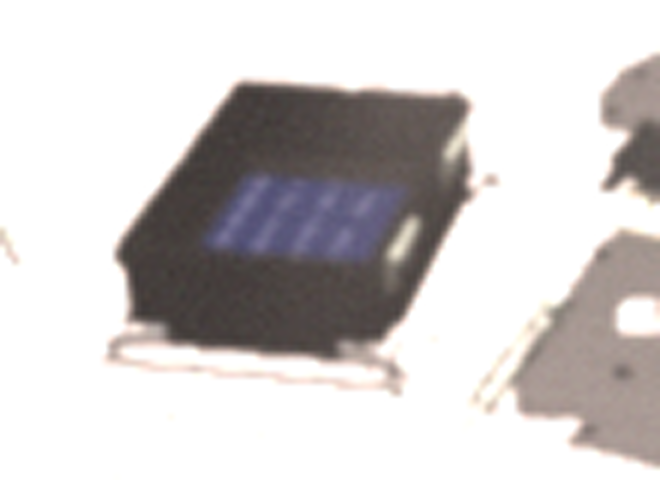

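```bash
cat > box.py <<'E'
from h import *
im=dict(np.load("top8.npz")); R,t,K=cam(im); print("cam",(-R.T@t).round(3))
c0=np.array([.5355,-.1415]); a=np.radians(7.6); ux=np.array([np.cos(a),np.sin(a)]); uy=np.array([-np.sin(a),np.cos(a)])
g=np.arange(-110,111,1.0)/1000
X,Y=np.meshgrid(g,g,indexing="ij")  # rows: +x box, cols +y box
P=np.stack([c0[0]+X*ux[0]+Y*uy[0],c0[1]+X*ux[1]+Y*uy[1],np.full_like(X,.066)],-1).reshape(-1,3)
uv=project(im,P).reshape(X.shape+(2,)).astype(np.float32)
I=cv2.remap(im["frame"],uv[...,0],uv[...,1],cv2.INTER_CUBIC); Z=cv2.remap(cloud(im)[...,2].astype(np.float32),uv[...,0],uv[...,1],cv2.INTER_NEAREST)
gI=I.mean(2)
cv2.imwrite("pics/ortho.png",cv2.resize(cv2.convertScaleAbs(np.hstack([I[::-1,::-1,::-1],np.dstack([(np.clip(Z,0,.1)*2500).astype(np.uint8)[::-1,::-1]]*3)]),alpha=1.8),None,fx=1.8,fy=1.8))
np.set_printoptions(linewidth=200)
# edges per strip, mm
def edge(prof,lo,hi,thr):
    s=prof[(g>=lo-1e-9)&(g<=hi+1e-9)]; gg=g[(g>=lo-1e-9)&(g<=hi+1e-9)]
    k=np.nonzero(np.diff(s>thr))[0]
    return [round(1000*(gg[i]+(thr-s[i])/(s[i+1]-s[i])*.001),1) for i in k]
for y in (-50,-30,-10,10,30,50):
    j=np.argmin(abs(g*1000-y)); pr=gI[:,j-5:j+6].mean(1); pz=np.median(Z[:,j-5:j+6],1)
    print("y",y,"x edges img",edge(pr,-.105,-.07,75),edge(pr,.07,.105,75),"z>.045",edge(pz,-.105,-.06,.045),edge(pz,.06,.105,.045))
for x in (-75,-50,-20,0,20,50,75):
    j=np.argmin(abs(g*1000-x)); pr=gI[j-4:j+5].mean(0); pz=np.median(Z[j-4:j+5],0)
    print("x",x,"y edges img",edge(pr,-.09,-.05,75),edge(pr,.05,.09,75),"z",edge(pz,-.09,-.04,.045),edge(pz,.04,.09,.045))
E
python3 box.py
```

```text
cam [0.345 0.077 1.31 ]
y -50 x edges img [np.float64(-88.7)] [np.float64(88.4)] z>.045 [np.float64(-91.4), np.float64(-81.6)] [np.float64(78.1), np.float64(89.3)]
y -30 x edges img [np.float64(-88.7)] [np.float64(88.4)] z>.045 [np.float64(-91.3), np.float64(-82.6)] [np.float64(77.7), np.float64(89.3)]
y -10 x edges img [np.float64(-88.5)] [np.float64(88.4)] z>.045 [np.float64(-91.3), np.float64(-83.5)] [np.float64(77.6), np.float64(89.3)]
y 10 x edges img [np.float64(-88.6)] [np.float64(88.0)] z>.045 [np.float64(-90.3), np.float64(-82.6)] [np.float64(76.7), np.float64(87.3)]
y 30 x edges img [np.float64(-89.0)] [np.float64(88.1)] z>.045 [np.float64(-90.3), np.float64(-82.6)] [np.float64(76.8), np.float64(88.3)]
y 50 x edges img [np.float64(-89.2)] [np.float64(87.7)] z>.045 [np.float64(-90.3), np.float64(-82.6)] [np.float64(76.8), np.float64(87.3)]
x -75 y edges img [np.float64(-65.7)] [np.float64(72.5)] z [np.float64(-67.3), np.float64(-57.5)] [np.float64(61.5), np.float64(69.5)]
x -50 y edges img [np.float64(-66.6)] [np.float64(68.9)] z [np.float64(-70.3), np.float64(-56.8)] [np.float64(62.5), np.float64(73.3)]
x -20 y edges img [np.float64(-65.6)] [np.float64(72.9)] z [np.float64(-67.3), np.float64(-56.7)] [np.float64(62.5), np.float64(68.7)]
x 0 y edges img [np.float64(-65.5)] [np.float64(73.7)] z [np.float64(-66.3), np.float64(-56.6)] [np.float64(62.6), np.float64(69.6)]
x 20 y edges img [np.float64(-65.1)] [np.float64(73.1)] z [np.float64(-67.3), np.float64(-56.4)] [np.float64(63.5), np.float64(69.6)]
x 50 y edges img [np.float64(-66.4)] [np.float64(69.3)] z [np.float64(-70.2), np.float64(-56.6)] [np.float64(63.5), np.float64(74.3)]
x 75 y edges img [np.float64(-64.9)] [np.float64(72.2)] z [np.float64(-66.3), np.float64(-56.2)] [np.float64(62.4), np.float64(70.5)]
```

View pics/ortho.png

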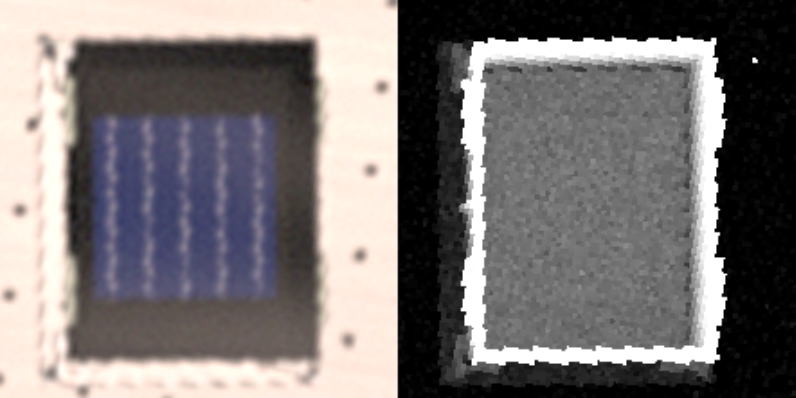

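```bash
python3 go.py .511 .06 .2 97.7
```

```text
p [0.5485 0.1459 0.1167] yaw y 82.78 tilt [-2.3e-03 -1.0e-04 -1.0e+00] shift units [ 0.533 -1.8   -1.664] turn wz units -1.864 F [-0.1 -0.4 -4.3] t 7.2
```

```bash
python3 -m pendant '[8,0.05,-0.2,-0.2,0,0,0, 8,0.12,-0.4,-0.36,0,0,0, 8,0.12,-0.4,-0.36,0,0,0, 8,0.12,-0.4,-0.36,0,0,0, 8,0.12,-0.4,-0.36,0,0,-0.2, 8,0,0,0,0,0,-0.5, 8,0,0,0,0,0,-0.6, 8,0,0,0,0,0,-0.4, 8,0,0,0,0,0,-0.16, 8,0,0,0,0,0,0, 8,0,0,0,0,0,0]';python3 go.py .511 .06 .2 97.7
python3 - <<'E'
from h import *
fr=[];dp=[]
for i in range(4):
    im=get_image("wrist"); fr.append(im["frame"].astype(float)); dp.append(im["depth"])
im["frame"]=np.mean(fr,0).astype(np.uint8); im["depth"]=np.median(dp,0); s=observe(); im["p"]=s["position"]; im["R"]=s["tool_rot"]; np.savez("w9.npz",**im)
cv2.imwrite("pics/w9.png",cv2.convertScaleAbs(im["frame"][:,:,::-1],alpha=2)); print(s["ft_force"],s["position"])
E
```

```text
time_s: 8.3
position: [0.5114, 0.0598, 0.2]
tool_rot: [[-0.991, -0.132, 0.0], [-0.132, 0.991, -0.0], [0.0, -0.0, -1.0]]
ft_force: [-0.6, -0.9, -4.1]
grip_width: 0.0146
p [0.5114 0.0598 0.2   ] yaw y 97.6 tilt [ 0.e+00 -1.e-04 -1.e+00] shift units [0.007 0.004 0.001] turn wz units -0.013 F [-0.6 -0.9 -4.1] t 8.3
[-0.92884242 -0.22727141 -4.39146453] [0.51144166 0.06000113 0.19992555]
```

View pics/w9.png

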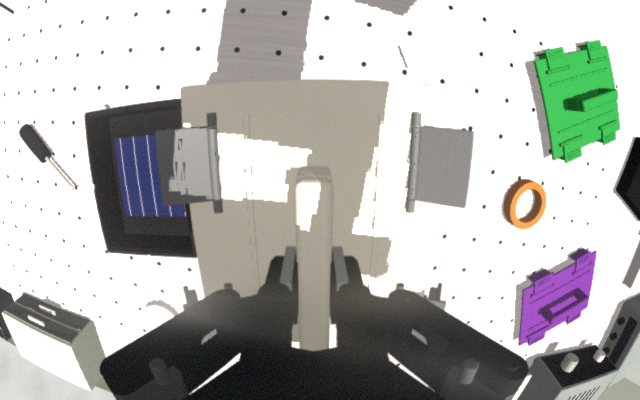

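The wrist view shows the lid held level (plate columns 182–387) and the box's left part (85–200, rows 97–258) beyond it. Next I'll rectify the rim plane from this view and from the earlier one.

```bash
cat > box2.py <<'E'
from h import *
np.set_printoptions(linewidth=200)
c0=np.array([.5355,-.1415]); a=np.radians(7.6); ux=np.array([np.cos(a),np.sin(a)]); uy=np.array([-np.sin(a),np.cos(a)])
g=np.arange(-110,110.1,0.5)/1000
X,Y=np.meshgrid(g,g,indexing="ij")
P=np.stack([c0[0]+X*ux[0]+Y*uy[0],c0[1]+X*ux[1]+Y*uy[1],np.full_like(X,.066)],-1).reshape(-1,3)
def edge(prof,lo,hi,thr):
    k0=(g>=lo-1e-9)&(g<=hi+1e-9); s=prof[k0]; gg=g[k0]
    k=np.nonzero(np.diff(s>thr))[0]
    return [float(round(1000*(gg[i]+(thr-s[i])/(s[i+1]-s[i])*.0005),1)) for i in k]
tiles=[]
for nm in ("wrist1","w9"):
    im=dict(np.load(nm+".npz")); R,t,K=cam(im); c=-R.T@t; d=c[:2]-c0; print(nm,"cam",c.round(3),"in box xy",(d@ux).round(3),(d@uy).round(3))
    uv=project(im,P,True).reshape(X.shape+(2,)).astype(np.float32)
    I=cv2.remap(im["frame"],uv[...,0],uv[...,1],cv2.INTER_LINEAR); Z=cv2.remap(fcloud(im)[...,2].astype(np.float32),uv[...,0],uv[...,1],cv2.INTER_NEAREST)
    gI=I.mean(2)
    tiles.append(np.hstack([cv2.convertScaleAbs(I[::-1,::-1,::-1],alpha=2.5),np.dstack([(np.clip(Z,0,.1)*2500).astype(np.uint8)[::-1,::-1]]*3)]))
    for y in (-55,-40,-20,0,20,40,55):
        j=np.argmin(abs(g*1000-y)); pr=gI[:,j-8:j+9].mean(1); pz=np.median(Z[:,j-8:j+9],1)
        print("y",y,"x img",edge(pr,-.105,-.07,70),edge(pr,.07,.105,70),"z.045",edge(pz,-.105,-.06,.045),edge(pz,.06,.105,.045))
    for x in (-75,-50,-20,0,20,50,75):
        j=np.argmin(abs(g*1000-x)); pr=gI[j-8:j+9].mean(0); pz=np.median(Z[j-8:j+9],0)
        print("x",x,"y img",edge(pr,-.09,-.05,70),edge(pr,.05,.09,70),"z",edge(pz,-.09,-.04,.045),edge(pz,.04,.09,.045))
cv2.imwrite("pics/ortho2.png",cv2.resize(np.vstack(tiles),(800,800))[:600] if 0 else cv2.resize(np.vstack(tiles),(600,600)))
E
python3 box2.py
```

```text
wrist1 cam [0.469 0.156 0.374] in box xy -0.027 0.304
y -55 x img [-88.7] [88.1] z.045 [-89.1] [88.7]
y -40 x img [-88.7] [88.0] z.045 [-89.1, -74.8, -73.7, -67.3, -66.8, -63.1, -62.4] [88.7]
y -20 x img [-88.9] [88.0] z.045 [-89.1, -78.2] [74.7, 88.7]
y 0 x img [-89.1] [88.0] z.045 [-89.6, -78.7] [74.3, 88.6]
y 20 x img [-89.3] [87.8] z.045 [-89.1, -78.9] [74.6, 88.2]
y 40 x img [-89.3] [87.6] z.045 [-89.1, -79.0] [75.1, 88.6]
y 55 x img [-89.4] [87.6] z.045 [-89.1, -78.9] [74.6, 87.7]
x -75 y img [-67.2] [] z [-68.2] [61.6, 80.6]
x -50 y img [-66.8] [72.2, 77.8] z [-67.7] [61.3, 82.5]
x -20 y img [-66.6] [] z [-67.7] [61.7, 80.0]
x 0 y img [-64.0] [] z [-64.1] [64.8, 80.7]
x 20 y img [-66.3] [] z [-67.2] [61.7, 80.7]
x 50 y img [-66.0] [72.8, 78.2] z [-66.7] [61.7, 84.7]
x 75 y img [-65.7] [] z [-67.2] [40.2, 43.6, 47.9, 49.2, 54.9, 55.7, 80.8]
w9 cam [0.433 0.049 0.366] in box xy -0.076 0.202
y -55 x img [-88.9] [88.1] z.045 [-89.1] [88.7]
y -40 x img [-89.0] [87.9] z.045 [-89.1, -81.6] [71.4, 89.2]
y -20 x img [-89.2] [87.8] z.045 [-89.9, -81.7] [71.5, 89.2]
y 0 x img [-89.3] [87.2] z.045 [-90.2, -81.8] [71.9, 87.6]
y 20 x img [-89.5] [87.5] z.045 [-90.2, -81.8] [71.0, 89.2]
y 40 x img [-89.6] [87.3] z.045 [-90.2, -81.8] [71.0, 89.2]
y 55 x img [-89.6] [87.4] z.045 [-90.2, -81.8, -60.4] [71.8, 87.2]
x -75 y img [-66.4] [67.4] z [-67.7, -45.4] [61.2]
x -50 y img [-66.3] [57.4] z [-67.2, -45.5] []
x -20 y img [-66.1] [52.8, 54.9, 57.4, 64.2, 66.7] z [-66.7, -44.9] []
x 0 y img [-64.3] [] z [-65.6, -44.8] []
x 20 y img [-65.7] [] z [-66.8, -45.1] []
x 50 y img [-65.6] [67.8] z [-67.2, -45.1] [62.2]
x 75 y img [-65.3] [67.7] z [-65.7] []
```

View pics/ortho2.png

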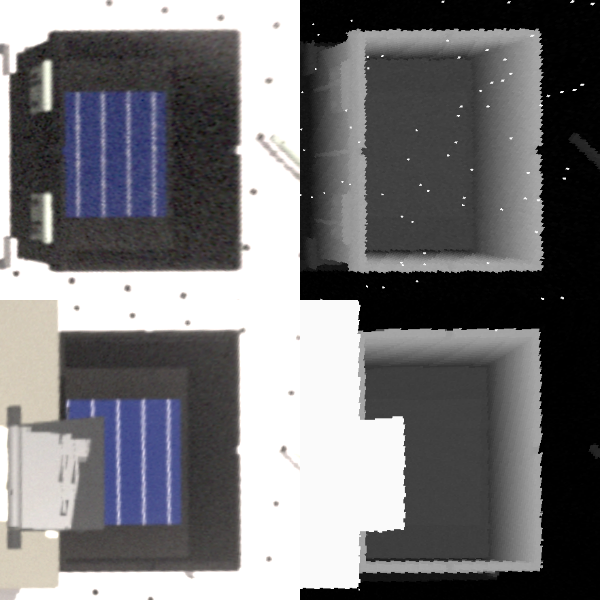

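```bash
cat > lidhand.py <<'E'
import sys; from h import *
nm=sys.argv[1]; 
im=dict(np.load(nm+".npz")); p=im["p"]; R=im["R"]; W=fcloud(im); T=(W-p)@R
zz=T[...,2]
near=(abs(T[...,0])<.12)&(abs(T[...,1])<.1)
m0=near&(T[...,0]>.03)&(abs(T[...,1])<.06)&(abs(zz+.0107)<.006)
print("plate top tool z",np.median(zz[m0]))
A=np.c_[T[m0][:,:2],np.ones(m0.sum())]; co=np.linalg.lstsq(A,T[m0][:,2],rcond=None)[0]; print("plane slopes deg",np.degrees(co[:2]).round(2))
zt=-.0107
# rectify plane tool z=zt on tool xy grid
gx=np.arange(20,110,.5)/1000; gy=np.arange(-90,90.1,.5)/1000
X,Y=np.meshgrid(gx,gy,indexing="ij"); P=np.stack([X,Y,np.full_like(X,zt)],-1).reshape(-1,3)@R.T+p
uv=project(im,P,True).reshape(X.shape+(2,)).astype(np.float32)
Z=cv2.remap(zz.astype(np.float32),uv[...,0],uv[...,1],cv2.INTER_NEAREST); I=cv2.remap(im["frame"],uv[...,0],uv[...,1],cv2.INTER_LINEAR)
cv2.imwrite("pics/lh.png",cv2.resize(cv2.convertScaleAbs(I[::-1,:,::-1],alpha=2.5),None,fx=2,fy=2))
M=abs(Z-zt)<.006
for y in (-60,-45,-30,30,45,60):
    j=np.argmin(abs(gy*1000-y)); c=np.median(M[:,j-4:j+5],1); print("y",y,"x end",1000*gx[np.nonzero(c)[0].max()])
for x in (24,28,75,80,85):
    i=np.argmin(abs(gx*1000-x)); c=np.nonzero(np.median(M[i-3:i+4],0))[0]; print("x",x,"y",1000*gy[c.min()],1000*gy[c.max()])
# bar top
m=big(near&(abs(zz+.0467)<.008)&(T[...,0]>.02)); 
ys,xs=np.nonzero(m); c,d=rays(im,np.stack([xs,ys],1),True); c=(c-p)@R; d=d@R; Q=c+d*((-.0467-c[2])/d[:,2])[:,None]
print("bar x max",1000*np.percentile(Q[:,0],99.5),"y",1000*np.percentile(Q[:,1],[1,99]), "z",np.median(zz[m]))
E
python3 lidhand.py w9
```

```text
plate top tool z -0.01053463215632968
plane slopes deg [1.28 0.09]
y -60 x end 92.0
y -45 x end 92.0
y -30 x end 92.5
y 30 x end 92.5
y 45 x end 92.5
y 60 x end 92.5
x 24 y -71.0 68.5
x 28 y -70.5 64.0
x 75 y -71.0 69.0
x 80 y -71.0 68.5
x 85 y -71.0 69.0
bar x max 50.47448837351903 y [-8.70168527  6.55124507] z -0.04621843047242827
```

View pics/lh.png

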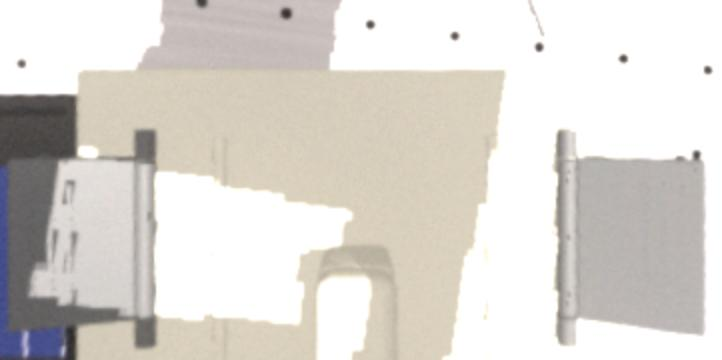

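```bash
python3 - <<'E'
from h import *
for nm in ("wrist1","w9"):
    im=dict(np.load(nm+".npz")); W=fcloud(im); z=W[...,2]
    m=(abs(z)<.008)&(W[...,0]>.3)&(W[...,0]<.8)&(abs(W[...,1]-.06)<.3)
    A=np.c_[W[m][:,:2],np.ones(m.sum())]; co=np.linalg.lstsq(A,W[m][:,2],rcond=None)[0]; print(nm,"table slope deg",np.degrees(co[:2]).round(2),co[2].round(4))
im=dict(np.load("wrist1.npz")); W=fcloud(im); z=W[...,2]
m=(abs(z-.019)<.004)&(abs(W[...,0]-.548)<.09)&(abs(W[...,1]-.145)<.045)
A=np.c_[W[m][:,:2],np.ones(m.sum())]; co=np.linalg.lstsq(A,W[m][:,2],rcond=None)[0]; print("lid on table slope",np.degrees(co[:2]).round(2))
E
```

```text
wrist1 table slope deg [ 0.01 -0.06] 0.0003
w9 table slope deg [-0.03 -0.02] 0.0004
lid on table slope [ 0.06 -0.04]
```

The table and the lid on the bench both read level in this camera, so the held lid really is tilted by 1.3° about tool y. I'll level it with wy ≈ +0.16 and move over the box.

```bash
python3 go.py .5355 -.1407 .13 97.97
```

```text
p [0.5114 0.06   0.1999] yaw y 97.64 tilt [-1.e-04 -0.e+00 -1.e+00] shift units [ 0.057 -4.042  1.399] turn wz units -0.041 F [-0.9 -0.2 -4.4] t 8.5
```

```bash
python3 -m pendant '[8,0,-0.2,0,0,0.16,-0.041, 8,0.01,-0.45,0,0,0,0, 8,0.01,-0.55,0,0,0,0, 8,0.01,-0.6,0,0,0,0, 8,0.01,-0.6,0,0,0,0, 8,0.01,-0.6,0,0,0,0, 8,0.01,-0.5,0.2,0,0,0, 8,0,-0.35,0.4,0,0,0, 8,0,-0.192,0.4,0,0,0, 8,0,0,0.3,0,0,0, 8,0,0,0.1,0,0,0, 8,0,0,0,0,0,0]';python3 go.py .5355 -.1407 .13 97.97
cat > shot.py <<'E'
import sys; from h import *
nm=sys.argv[1]; fr=[];dp=[]
for i in range(2):
    im=get_image("wrist"); fr.append(im["frame"].astype(float)); dp.append(im["depth"])
im["frame"]=np.mean(fr,0).astype(np.uint8); im["depth"]=np.median(dp,0); s=observe(); im["p"]=s["position"]; im["R"]=s["tool_rot"]; np.savez(nm+".npz",**im)
cv2.imwrite("pics/%s.png"%nm,cv2.convertScaleAbs(im["frame"][:,:,::-1],alpha=2.5))
E
python3 shot.py w10; python3 lidhand.py w10
```

```text
time_s: 9.7
position: [0.5348, -0.141, 0.1296]
tool_rot: [[-0.99, -0.139, -0.024], [-0.139, 0.99, -0.003], [0.024, 0.001, -1.0]]
ft_force: [0.2, 0.3, -4.3]
grip_width: 0.0147
p [ 0.5348 -0.141   0.1296] yaw y 97.99 tilt [-0.0236 -0.0025 -0.9997] shift units [-0.014  0.005 -0.009] turn wz units 0.002 F [ 0.2  0.3 -4.3] t 9.7
plate top tool z -0.010145567594436916
plane slopes deg [1.15 0.01]
y -60 x end 92.5
y -45 x end 92.5
y -30 x end 93.0
y 30 x end 93.0
y 45 x end 93.0
y 60 x end 92.5
x 24 y -71.0 68.5
x 28 y -70.5 68.5
x 75 y -70.5 68.5
x 80 y -71.0 68.5
x 85 y -70.5 68.5
bar x max 50.71775959732478 y [-8.66405776  6.53088096] z -0.04575567951720604
```

View pics/w10.png

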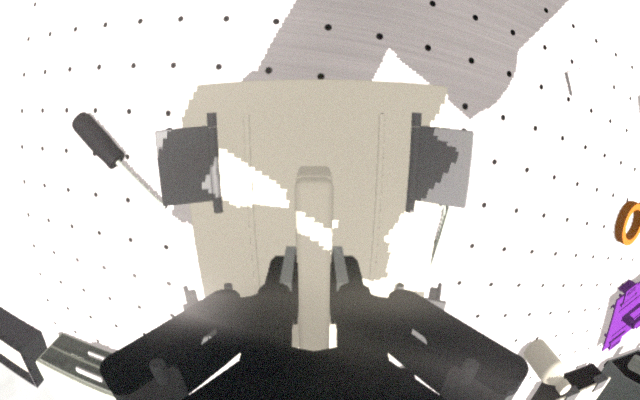

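```bash
python3 go.py .5357 -.1407 .083 97.97; python3 go.py .5357 -.1407 .0603 97.97
```

```text
p [ 0.5354 -0.141   0.1308] yaw y 98.01 tilt [-0.0211 -0.0037 -0.9998] shift units [-0.026  0.005  0.956] turn wz units 0.005 F [-0.2  0.4 -4. ] t 9.8
p [ 0.5354 -0.141   0.1308] yaw y 98.01 tilt [-0.0211 -0.0037 -0.9998] shift units [-0.036  0.006  1.41 ] turn wz units 0.005 F [-0.2  0.4 -4. ] t 9.8
```

```bash
python3 -m pendant '[8,-0.008,0.001,0.2,0,0,0, 8,-0.008,0.002,0.3,0,0,0, 8,-0.008,0.002,0.3,0,0,0, 8,-0.003,0,0.14,0,0,0, 8,0,0,0,0,0,0, 8,0,0,0,0,0,0]'; python3 - <<'E'
from h import *
for i in range(3):
    s=observe(); print(s["position"].round(4)); 
    im=get_image("top") if i<1 else get_image("scene")
    if i==0: np.savez("t11.npz",**im); cv2.imwrite("pics/t11.png",cv2.resize(cv2.convertScaleAbs(im["frame"][140:270,330:460,::-1],alpha=2),None,fx=4.5,fy=4.5,interpolation=cv2.INTER_CUBIC))
np.savez("s11.npz",**im); cv2.imwrite("pics/s11.png",cv2.resize(cv2.convertScaleAbs(im["frame"][130:250,190:320,::-1],alpha=2.2),None,fx=5,fy=5,interpolation=cv2.INTER_CUBIC))
E
```

```text
time_s: 10.4
position: [0.5356, -0.1406, 0.0835]
tool_rot: [[-0.99, -0.139, -0.021], [-0.139, 0.99, -0.003], [0.022, -0.0, -1.0]]
ft_force: [-1.0, 0.5, -4.1]
grip_width: 0.0148
[ 0.5356 -0.1406  0.0835]
[ 0.5357 -0.1407  0.0837]
[ 0.5357 -0.1407  0.0837]
```

View pics/t11.png

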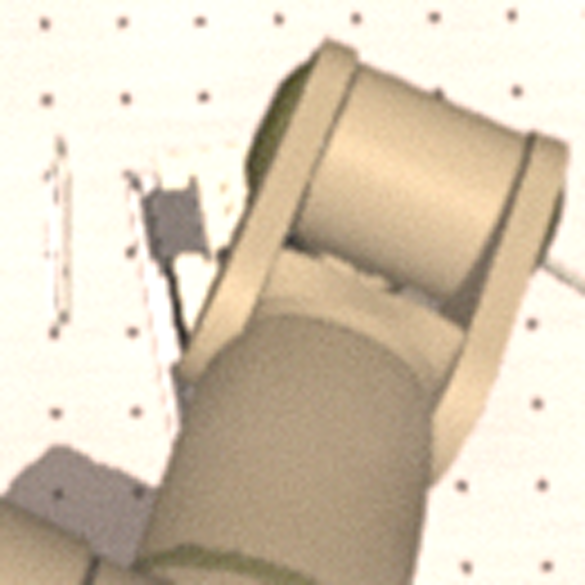

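View pics/s11.png

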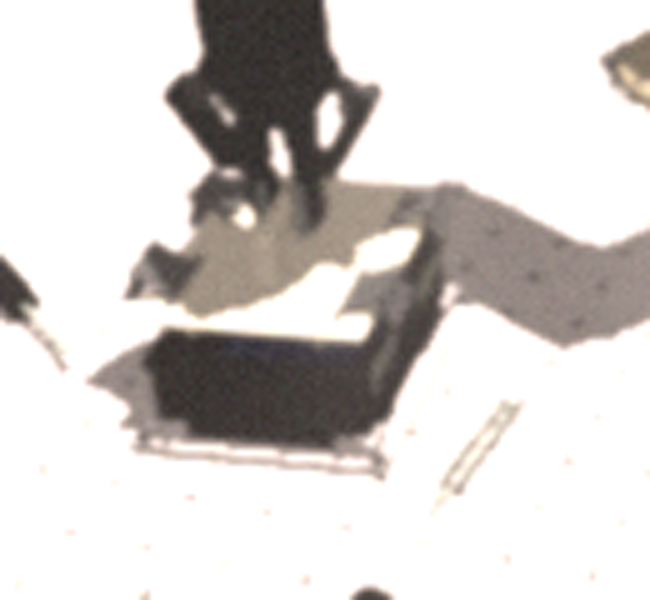

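```bash
python3 -m pendant '[8,-0.001,0,0.06,0,0,0, 8,-0.001,0,0.06,0,0,0, 8,-0.001,0,0.05,0,0,0, 8,-0.001,0,0.05,0,0,0, 8,0,0,0,0,0,0]'; python3 go.py .5357 -.1407 .0603 97.97
```

```text
time_s: 11.05
position: [0.535, -0.1404, 0.0715]
tool_rot: [[-0.99, -0.139, -0.023], [-0.139, 0.99, -0.003], [0.023, 0.001, -1.0]]
ft_force: [0.2, -0.6, -4.0]
grip_width: 0.015
p [ 0.535  -0.1404  0.0715] yaw y 97.99 tilt [-0.0229 -0.0027 -0.9997] shift units [-0.018 -0.009  0.224] turn wz units 0.003 F [ 0.2 -0.6 -4. ] t 11.05
```

```bash
python3 -m pendant '[8,-0.002,0,0.03,0,0,0, 8,-0.002,0,0.03,0,0,0, 8,-0.002,0,0.03,0,0,0, 8,-0.002,0,0.03,0,0,0, 8,0,0,0.02,0,0,0, 8,0,0,0,0,0,0]'; python3 go.py .5357 -.1407 .0603 97.97
```

```text
time_s: 11.65
position: [0.5354, -0.1404, 0.0648]
tool_rot: [[-0.99, -0.139, -0.022], [-0.139, 0.99, -0.003], [0.023, 0.0, -1.0]]
ft_force: [0.7, 0.3, -4.1]
grip_width: 0.0152
p [ 0.5354 -0.1404  0.0648] yaw y 97.99 tilt [-0.0224 -0.0029 -0.9997] shift units [-0.008 -0.006  0.09 ] turn wz units 0.003 F [ 0.7  0.3 -4.1] t 11.65
```

```bash
python3 -m pendant '[8,0,0,0.02,0,0,0, 8,0,0,0.02,0,0,0, 8,0,0,0.02,0,0,0, 8,0,0,0,0,0,0]'; python3 -m pendant '[8,0,0,0.012,0,0,0, 8,0,0,0.012,0,0,0,8,0,0,0,0,0,0]'; python3 go.py .5357 -.1407 .0603 97.97
```

```text
time_s: 12.05
position: [0.5354, -0.1405, 0.062]
tool_rot: [[-0.99, -0.139, -0.022], [-0.139, 0.99, -0.003], [0.022, 0.0, -1.0]]
ft_force: [-0.9, 0.2, -3.3]
grip_width: 0.0146
time_s: 12.35
position: [0.5353, -0.1405, 0.061]
tool_rot: [[-0.99, -0.139, -0.022], [-0.139, 0.99, -0.003], [0.022, -0.0, -1.0]]
ft_force: [-2.8, 0.4, 0.8]
grip_width: 0.0149
p [ 0.5353 -0.1405  0.061 ] yaw y 97.99 tilt [-0.022  -0.0032 -0.9998] shift units [-0.007 -0.005  0.014] turn wz units 0.002 F [-2.8  0.4  0.8] t 12.35
```

Contact at the expected height: the wrist load went from -4.3 to +0.8 N at z = 0.061. I'll release gently and check.

```bash
python3 -m pendant '[14,0,0,0,0,0,0, 16,0,0,0,0,0,0, 18,0,0,0,0,0,0, 22,0,0,0,0,0,0, 28,0,0,0,0,0,0, 36,0,0,0,0,0,0, 40,0,0,0,0,0,0]' 20; python3 -m pendant '[40,0,0,-0.2,0,0,0, 40,0,0,-0.5,0,-0.05,0, 40,0,0,-0.8,0,-0.11,0, 40,0,0,-0.8,0,0,0, 40,0,0,-0.6,0,0,0, 40,0,0,-0.4,0,0,0, 40,0,0,0,0,0,0]'; python3 shot.py w12
```

```text
time_s: 13.05
position: [0.5354, -0.1405, 0.0608]
tool_rot: [[-0.99, -0.139, -0.022], [-0.139, 0.99, -0.003], [0.022, 0.0, -1.0]]
ft_force: [0.0, -0.8, -0.3]
grip_width: 0.0399
time_s: 13.75
position: [0.5376, -0.1407, 0.2294]
tool_rot: [[-0.99, -0.139, 0.006], [-0.139, 0.99, -0.003], [-0.005, -0.004, -1.0]]
ft_force: [0.1, 0.4, 0.0]
grip_width: 0.04
```

View pics/w12.png

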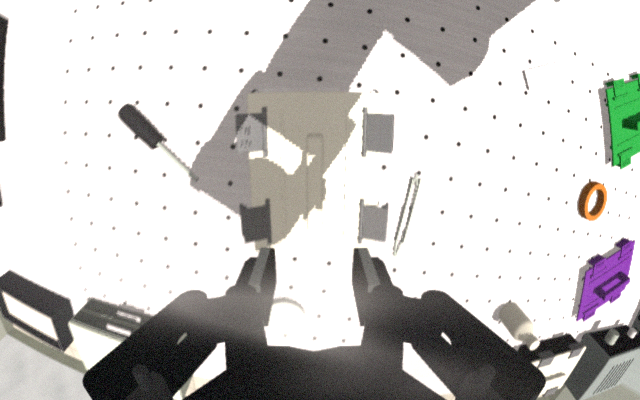

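```bash
cat > lidbox.py <<'E'
import sys; from h import *
im=dict(np.load(sys.argv[1]+".npz")); W=fcloud(im); z=W[...,2]
c=np.array([.535,-.1407]); a=np.radians(7.97); ux=np.array([np.cos(a),np.sin(a)]); uy=np.array([-np.sin(a),np.cos(a)])
D=W[...,:2]-c; X=D@ux; Y=D@uy
m=(abs(X)<.085)&(abs(Y)<.045)&(abs(z-.071)<.008)
A=np.c_[X[m],Y[m],np.ones(m.sum())]; co=np.linalg.lstsq(A,z[m],rcond=None)[0]; print("plate top z",co[2].round(4),"slope deg",np.degrees(co[:2]).round(2),"n",m.sum())
mm=big((abs(X)<.12)&(abs(Y)<.1)&(abs(z-.071)<.004)); r=rect(im,mm,.071,True); print("plate rect",r[1])
mb=big((abs(X)<.07)&(abs(Y)<.03)&(abs(z-.107)<.006)); print("bar",rect(im,mb,.107,True)[1])
for n,sx,sy in (("a",-1,1),("b",1,1),("c",1,-1),("d",-1,-1)):
    m=(abs(X-sx*.05)<.012)&(sy*Y>.058)&(sy*Y<.085)&(z>.062)&(z<.11)
    if m.sum()<10: print(n,"few",m.sum()); continue
    B=np.c_[sy*Y[m]-.052,np.ones(m.sum())]; k=np.linalg.lstsq(B,z[m],rcond=None)[0]; res=z[m]-B@k
    k=np.linalg.lstsq(B[abs(res)<.004],z[m][abs(res)<.004],rcond=None)[0]
    ang=np.arctan(k[0]); print(n,"angle rad",ang.round(3),"z at pad",(k[0]*.02*np.cos(ang)+k[1]).round(4),m.sum())
E
python3 lidbox.py w12
python3 - <<'E'
from h import *
im=get_image("top"); cv2.imwrite("pics/t12.png",cv2.resize(cv2.convertScaleAbs(im["frame"][140:270,330:460,::-1],alpha=2),None,fx=4,fy=4,interpolation=cv2.INTER_CUBIC))
im=get_image("scene"); cv2.imwrite("pics/s12.png",cv2.resize(cv2.convertScaleAbs(im["frame"][130:250,190:320,::-1],alpha=2.2),None,fx=5,fy=5,interpolation=cv2.INTER_CUBIC))
E
```

```text
plate top z 0.0699 slope deg [-0.09 -0.05] n 10838
plate rect ((533.889892578125, -141.44302368164062), (181.18630981445312, 140.755126953125), 8.025010108947754)
bar ((533.411376953125, -141.5298614501953), (91.59046936035156, 15.025944709777832), 8.021119117736816)
a angle rad 0.477 z at pad 0.0834 504
b angle rad 0.423 z at pad 0.0822 393
c angle rad 0.482 z at pad 0.0834 439
d angle rad 0.35 z at pad 0.0801 516
```

View pics/s12.png

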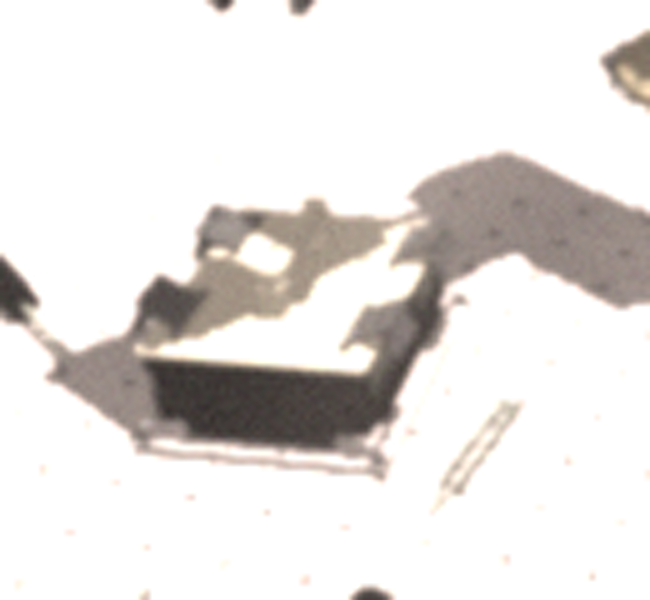

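The lid is fitted: plate top is 0.070 m by depth (which reads about 1 mm low), slope under 0.1° both ways, and all four clips are still up at about 0.35–0.48 rad. Next I'll close the fingers and press, starting with clip a.

```bash
python3 go.py .4755 -.0782 .12 97.99
```

```text
p [ 0.5363 -0.14    0.2246] yaw y 97.99 tilt [-0.002   0.0011 -1.    ] shift units [1.028 1.391 2.097] turn wz units 0.0 F [ 0.4 -0.1  0.5] t 13.95
```

```bash
python3 -m pendant '[0,0.15,0.2,0,0,0,0, 0,0.25,0.34,0,0,0,0, 0,0.25,0.35,0.3,0,0,0, 0,0.25,0.35,0.5,0,0,0, 0,0.128,0.151,0.5,0,0,0, 0,0,0,0.5,0,0,0, 0,0,0,0.3,0,0,0, 0,0,0,0,0,0,0, 0,0,0,0,0,0,0]' 40; python3 go.py .4755 -.0782 .075 97.99; python3 shot.py w13; python3 - <<'E'
from h import *
im=dict(np.load("w13.npz")); p=im["p"]; R=im["R"]; T=(fcloud(im)-p)@R
m=(abs(T[...,0]-.011)<.006)&(abs(T[...,1])<.02)&(T[...,2]<0.01)&(T[...,2]>-.06); q=np.sort(T[m][:,2]); print(len(q),q[-8:].round(4))
im=get_image("scene"); cv2.imwrite("pics/s13.png",cv2.resize(cv2.convertScaleAbs(im["frame"][120:250,200:330,::-1],alpha=2.2),None,fx=4.5,fy=4.5,interpolation=cv2.INTER_CUBIC))
E
```

```text
time_s: 14.85
position: [0.4761, -0.0785, 0.1207]
tool_rot: [[-0.99, -0.139, -0.001], [-0.139, 0.99, 0.0], [0.001, 0.001, -1.0]]
ft_force: [0.4, -0.3, -0.9]
grip_width: -0.0001
p [ 0.4761 -0.0785  0.1207] yaw y 97.99 tilt [-9.e-04  5.e-04 -1.e+00] shift units [0.01  0.008 0.913] turn wz units 0.0 F [ 0.4 -0.3 -0.9] t 14.85
1792 [-0.0282 -0.0281 -0.028  -0.0279 -0.0276 -0.0227 -0.0222 -0.0222]
```

View pics/w13.png

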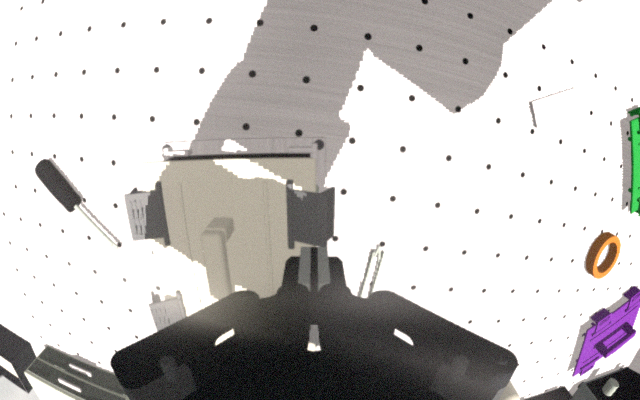

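View pics/s13.png

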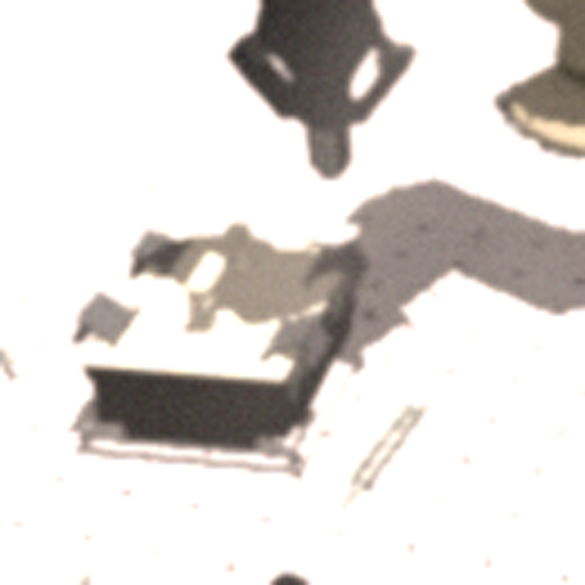

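The fingers are shut and clip a (world -x, +y corner) is at (312,216), with the tip in line above it. I'll descend close to it, then press in small steps.

```bash
python3 -m pendant '[0,0.01,0.008,0.3,0,0,0, 0,0,0,0.4,0,0,0, 0,0,0,0.25,0,0,0, 0,0,0,0.05,0,0,0, 0,0,0,0,0,0,0]'; python3 -m pendant '[0,0,0,0.04,0,0,0, 0,0,0,0.04,0,0,0, 0,0,0,0,0,0,0]'
```

```text
time_s: 15.5
position: [0.4759, -0.0783, 0.0712]
tool_rot: [[-0.99, -0.139, 0.0], [-0.139, 0.99, -0.0], [-0.0, -0.0, -1.0]]
ft_force: [0.1, -0.7, -0.0]
grip_width: -0.0001
time_s: 15.8
position: [0.4757, -0.0782, 0.0669]
tool_rot: [[-0.99, -0.139, 0.0], [-0.139, 0.99, -0.0], [-0.0, -0.0, -1.0]]
ft_force: [0.3, 0.6, 1.3]
grip_width: 0.0002
```

```bash
for i in 1; do python3 -m pendant '[0,0,0,0.02,0,0,0, 0,0,0,0.02,0,0,0, 0,0,0,0.02,0,0,0]' | grep -E "pos|force"; done; python3 -m pendant '[0,0,0,0.02,0,0,0, 0,0,0,0.02,0,0,0, 0,0,0,0.02,0,0,0]' | grep -E "pos|force";python3 -m pendant '[0,0,0,0.02,0,0,0, 0,0,0,0.02,0,0,0]' | grep -E "pos|force"
```

```text
position: [0.4756, -0.0782, 0.0637]
ft_force: [0.8, -0.5, -0.2]
position: [0.4756, -0.0782, 0.0607]
ft_force: [-0.9, -0.0, 1.2]
position: [0.4756, -0.0782, 0.0587]
ft_force: [0.5, 0.2, -0.2]
```

```bash
python3 shot.py w14; python3 - <<'E'
from h import *
im=get_image("scene"); cv2.imwrite("pics/s14.png",cv2.resize(cv2.convertScaleAbs(im["frame"][150:230,210:310,::-1],alpha=2.5),None,fx=6,fy=6,interpolation=cv2.INTER_CUBIC))
im=dict(np.load("w14.npz"));cv2.imwrite("pics/w14c.png",cv2.resize(cv2.convertScaleAbs(im["frame"][170:310,220:400,::-1],alpha=4),None,fx=4,fy=4,interpolation=cv2.INTER_CUBIC))
E
```

```text
(no output)
```

View pics/s14.png

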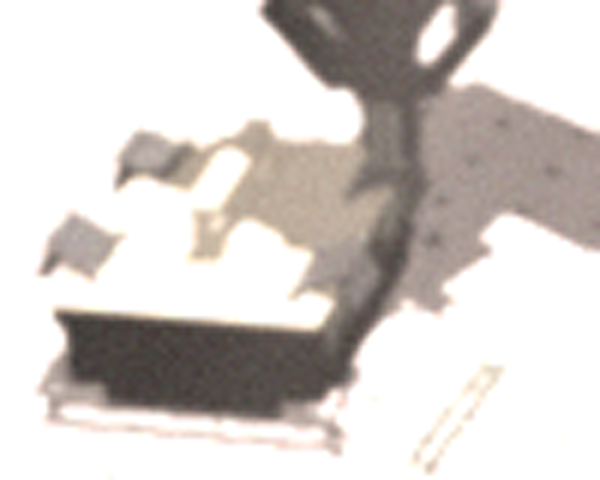

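View pics/w14c.png

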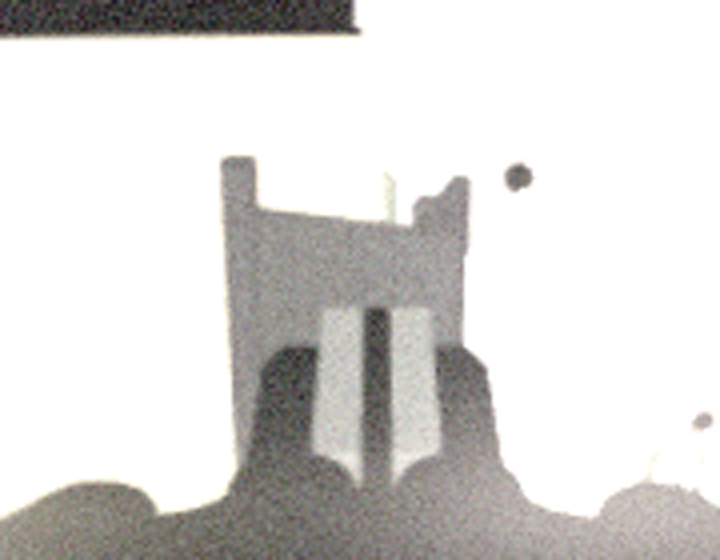

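```bash
python3 lidbox.py w14; python3 - <<'E'
from h import *
im=dict(np.load("w14.npz")); p=im["p"]; R=im["R"]; W=fcloud(im); T=(W-p)@R
for r in (226,230,234,238,242,246):
  print(r,[(tuple((W[r,c]*1000).round(0)[[2]]), tuple((T[r,c]*1000).round(0))) for c in (288,296,306,318,328,334)])
E
```

```text
plate top z 0.0713 slope deg [ 0.2 -0.1] n 13604
plate rect ((506.4691467285156, -145.36752319335938), (126.2543716430664, 141.79263305664062), 7.978443145751953)
bar ((497.64111328125, -144.540771484375), (28.622360229492188, 17.77228355407715), 7.819825172424316)
a angle rad 0.083 z at pad 0.0943 1583
b few 0
c angle rad 0.725 z at pad 0.0586 22
d angle rad 0.353 z at pad 0.0811 1097
226 [((np.float64(75.0),), (np.float64(18.0), np.float64(-15.0), np.float64(-17.0))), ((np.float64(77.0),), (np.float64(19.0), np.float64(-10.0), np.float64(-19.0))), ((np.float64(79.0),), (np.float64(19.0), np.float64(-5.0), np.float64(-20.0))), ((np.float64(80.0),), (np.float64(20.0), np.float64(1.0), np.float64(-21.0))), ((np.float64(79.0),), (np.float64(19.0), np.float64(6.0), np.float64(-21.0))), ((np.float64(68.0),), (np.float64(15.0), np.float64(10.0), np.float64(-9.0)))]
230 [((np.float64(76.0),), (np.float64(16.0), np.float64(-15.0), np.float64(-18.0))), ((np.float64(77.0),), (np.float64(16.0), np.float64(-10.0), np.float64(-19.0))), ((np.float64(79.0),), (np.float64(17.0), np.float64(-5.0), n
[... 1485 characters left out ...]
.0),), (np.float64(11.0), np.float64(1.0), np.float64(-22.0))), ((np.float64(82.0),), (np.float64(12.0), np.float64(6.0), np.float64(-24.0))), ((np.float64(83.0),), (np.float64(12.0), np.float64(9.0), np.float64(-24.0)))]
246 [((np.float64(75.0),), (np.float64(6.0), np.float64(-15.0), np.float64(-17.0))), ((np.float64(78.0),), (np.float64(7.0), np.float64(-10.0), np.float64(-19.0))), ((np.float64(79.0),), (np.float64(8.0), np.float64(-5.0), np.float64(-20.0))), ((np.float64(81.0),), (np.float64(9.0), np.float64(1.0), np.float64(-22.0))), ((np.float64(82.0),), (np.float64(9.0), np.float64(6.0), np.float64(-24.0))), ((np.float64(83.0),), (np.float64(10.0), np.float64(9.0), np.float64(-24.0)))]
```

```bash
for i in 1; do python3 -m pendant '[0,0,0,0.02,0,0,0, 0,0,0,0.02,0,0,0]' | grep -E "pos|force"; done; python3 -m pendant '[0,0,0,0.02,0,0,0,0,0,0,0,0,0,0]' | grep -E "pos|force"
```

```text
position: [0.4756, -0.0782, 0.0567]
ft_force: [0.0, 0.1, 0.7]
position: [0.4757, -0.0781, 0.0559]
ft_force: [-0.2, 2.8, 3.9]
```

```bash
python3 -m pendant '[0,0,0,0.02,0,0,0, 0,0,0,0,0,0,0]' | grep -E "pos|force"; python3 -m pendant '[0,0,0,0.02,0,0,0,0,0,0,0,0,0,0]' | grep -E "pos|force"
```

```text
position: [0.4757, -0.0779, 0.0551]
ft_force: [-0.4, 2.0, 7.1]
position: [0.4757, -0.0777, 0.0543]
ft_force: [-1.2, 4.2, 9.0]
```

```bash
python3 -m pendant '[0,0,0,0.014,0,0,0, 0,0,0,0,0,0,0]' | grep -E "pos|force"; python3 -m pendant '[0,0,0,0.014,0,0,0,0,0,0,0,0,0,0]' | grep -E "pos|force"
```

```text
position: [0.4756, -0.0775, 0.0537]
ft_force: [-1.1, 5.4, 11.1]
position: [0.4756, -0.0774, 0.053]
ft_force: [-2.5, 5.0, 10.5]
```

```bash
python3 -m pendant '[0,0,0,0.014,0,0,0, 0,0,0,0,0,0,0]' | grep -E "pos|force"; python3 -m pendant '[0,0,0,0.014,0,0,0,0,0,0,0,0,0,0]' | grep -E "pos|force"
```

```text
position: [0.4756, -0.0775, 0.0521]
ft_force: [-0.5, 3.6, 6.7]
position: [0.4757, -0.0777, 0.0512]
ft_force: [-0.1, 3.3, 5.2]
```

```bash
python3 -m pendant '[0,0,0,0.014,0,0,0, 0,0,0,0,0,0,0]' | grep -E "pos|force"; python3 -m pendant '[0,0,0,0.014,0,0,0,0,0,0,0,0,0,0]' | grep -E "pos|force"
```

```text
position: [0.4756, -0.0781, 0.0502]
ft_force: [-0.2, -0.3, 1.0]
position: [0.4756, -0.0783, 0.0495]
ft_force: [-0.9, 1.4, 1.7]
```

```bash
python3 -m pendant '[0,0,0,0.014,0,0,0, 0,0,0,0,0,0,0]' | grep -E "pos|force"; python3 shot.py w15; python3 - <<'E'
from h import *
im=dict(np.load("w15.npz"));W=fcloud(im); p=im["p"]; T=(W-p)@im["R"]
for r in (230,236): print([(round(float(W[r,c,2]),4),round(float(T[r,c,1]),3)) for c in (286,292,298,306,318,328,334)])
E
```

```text
position: [0.4756, -0.0783, 0.0493]
ft_force: [-1.4, 1.2, 7.3]
[(0.0737, -0.015), (0.073, -0.012), (0.074, -0.009), (0.072, -0.005), (0.0732, 0.001), (0.0724, 0.006), (0.073, 0.009)]
[(0.0735, -0.015), (0.0734, -0.012), (0.0729, -0.009), (0.0734, -0.005), (0.0741, 0.001), (0.0724, 0.006), (0.073, 0.009)]
```

Clip a snapped: force peaked near 11 N, fell to about 1 N, then rose with the flange flat (0.073–0.074 across). On to c, diagonally opposite.

```bash
python3 -m pendant '[0,0,0,-0.3,0,0,0, 0,0,0,-0.6,0,0,0, 0,0,0,-0.5,0,0,0, 0,0,0,0,0,0,0]' | grep -E "pos|force"; python3 go.py .5939 -.2030 .12 97.99; python3 shot.py w16; python3 - <<'E'
from h import *
im=dict(np.load("w16.npz"));W=fcloud(im); z=W[...,2]
c=np.array([.5347,-.1406]); a=np.radians(7.99); ux=np.array([np.cos(a),np.sin(a)]); uy=np.array([-np.sin(a),np.cos(a)])
D=W[...,:2]-c; X=D@ux; Y=D@uy
for y in range(54,86,4):
    m=(abs(X+.05)<.017)&(X<-.045)&(abs(Y-y/1000)<.0015); print(y,m.sum(),np.median(z[m]).round(4) if m.sum() else None)
E
```

```text
position: [0.477, -0.0789, 0.1215]
ft_force: [0.2, -0.4, -0.6]
p [ 0.477  -0.0789  0.1215] yaw y 98.0 tilt [ 0.0052 -0.0025 -1.    ] shift units [-1.969 -2.782  0.047] turn wz units 0.001 F [ 0.2 -0.4 -0.6] t 19.45
54 683 0.2128
58 963 0.1999
62 1281 0.2131
66 1396 0.1993
70 1235 0.1909
74 1561 0.2142
78 1007 0.1981
82 818 0.2091
```

```bash
python3 -m pendant '[0,-0.15,-0.2,0,0,0,0, 0,-0.35,-0.5,0,0,0,0, 0,-0.4,-0.56,0,0,0,0, 0,-0.4,-0.56,0,0,0,0, 0,-0.35,-0.5,0,0,0,0, 0,-0.2,-0.3,0,0,0,0, 0,-0.119,-0.162,0,0,0,0, 0,0,0,0,0,0,0, 0,0,0,0,0,0,0]' | grep -E "pos|force"; python3 go.py .5939 -.2030 .07 97.99; python3 shot.py w17; cat > clips.py <<'E'
import sys; from h import *
im=dict(np.load(sys.argv[1]+".npz"));W=fcloud(im); z=W[...,2]
c=np.array([.5347,-.1406]); a=np.radians(7.99); ux=np.array([np.cos(a),np.sin(a)]); uy=np.array([-np.sin(a),np.cos(a)])
D=W[...,:2]-c; X=D@ux; Y=D@uy
for n,sx,sy in (("a",-1,1),("b",1,1),("c",1,-1),("d",-1,-1)):
    row=[]
    for y in range(58,84,4):
        m=(abs(X-sx*.05)<.017)&(abs(sy*Y-y/1000)<.0015)&(z>.05)&(z<.1); row.append(float(np.median(z[m]).round(4)) if m.sum()>5 else None)
    print(n,"z along flange",row)
m=(abs(X)<.085)&(abs(Y)<.045)&(abs(z-.071)<.006)
if m.sum()>500:
    A=np.c_[X[m],Y[m],np.ones(m.sum())]; co=np.linalg.lstsq(A,z[m],rcond=None)[0]; print("plate z",co[2].round(4),"slope",np.degrees(co[:2]).round(2))
E
python3 clips.py w17
```

```text
position: [0.592, -0.2018, 0.1182]
ft_force: [-0.2, -0.8, -0.2]
p [ 0.592  -0.2018  0.1182] yaw y 98.01 tilt [-1.2e-03  8.0e-04 -1.0e+00] shift units [-0.035 -0.03   0.965] turn wz units 0.002 F [-0.2 -0.8 -0.2] t 20.45
a z along flange [0.0736, 0.0735, 0.0735, 0.0736, 0.0736, 0.0734, 0.073]
b z along flange [0.077, 0.079, 0.0807, 0.0828, 0.0844, 0.0854, None]
c z along flange [0.0786, 0.0811, 0.0843, 0.0866, 0.0891, 0.0899, 0.0764]
d z along flange [0.0771, 0.0786, 0.0801, 0.0816, 0.083, 0.0846, 0.0677]
plate z 0.0711 slope [ 0.18 -0.6 ]
```

View pics/w17.png

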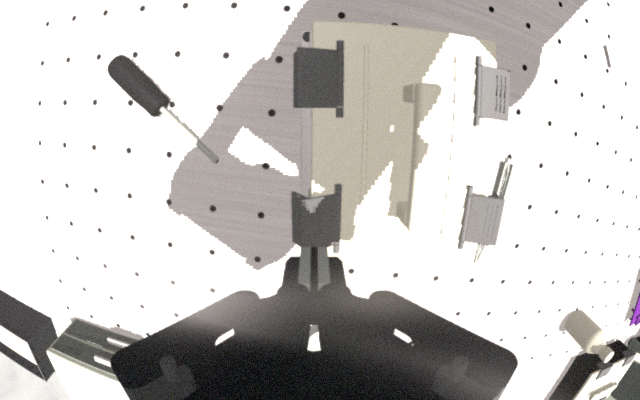

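Clip a stays flat and the other three are still up. Pressing c (world +x, -y corner, at (317,220) in the image).

```bash
python3 -m pendant '[0,-0.035,-0.03,0.3,0,0,0, 0,0,0,0.4,0,0,0, 0,0,0,0.25,0,0,0, 0,0,0,0.05,0,0,0, 0,0,0,0.02,0,0,0, 0,0,0,0.02,0,0,0, 0,0,0,0.02,0,0,0, 0,0,0,0.02,0,0,0,0,0,0,0.02,0,0,0, 0,0,0,0,0,0,0]'| grep -E "pos|force"; python3 -m pendant '[0,0,0,0.02,0,0,0, 0,0,0,0.02,0,0,0]' | grep -E "pos|force";  python3 -m pendant '[0,0,0,0.02,0,0,0, 0,0,0,0.02,0,0,0]' | grep -E "pos|force"
```

```text
position: [0.5944, -0.2034, 0.0639]
ft_force: [0.3, -0.6, 0.9]
position: [0.5944, -0.2035, 0.0618]
ft_force: [-0.1, 0.8, -0.0]
position: [0.5944, -0.2035, 0.0597]
ft_force: [0.3, -0.4, 0.5]
```

```bash
python3 -m pendant '[0,0,0,0.02,0,0,0, 0,0,0,0.02,0,0,0]' | grep -E "pos|force";  python3 -m pendant '[0,0,0,0.02,0,0,0, 0,0,0,0,0,0,0]' | grep -E "pos|force";python3 -m pendant '[0,0,0,0.02,0,0,0, 0,0,0,0,0,0,0]' | grep -E "pos|force"
```

```text
position: [0.5944, -0.2036, 0.0578]
ft_force: [0.5, -1.2, 2.2]
position: [0.5945, -0.2037, 0.0572]
ft_force: [-0.6, -0.6, 3.6]
position: [0.5946, -0.2039, 0.0565]
ft_force: [-1.6, -1.1, 6.0]
```

```bash
python3 -m pendant '[0,0,0,0.014,0,0,0, 0,0,0,0,0,0,0]' | grep -E "pos|force"; python3 -m pendant '[0,0,0,0.014,0,0,0,0,0,0,0,0,0,0]' | grep -E "pos|force"
```

```text
position: [0.5946, -0.204, 0.0561]
ft_force: [-2.9, -1.0, 7.2]
position: [0.5946, -0.2041, 0.0557]
ft_force: [-2.2, -1.3, 9.4]
```

```bash
python3 -m pendant '[0,0,0,0.014,0,0,0, 0,0,0,0,0,0,0]' | grep -E "pos|force"; python3 -m pendant '[0,0,0,0.014,0,0,0,0,0,0,0,0,0,0]' | grep -E "pos|force"
```

```text
position: [0.5947, -0.2042, 0.0552]
ft_force: [-3.4, -1.8, 11.5]
position: [0.5947, -0.2043, 0.0547]
ft_force: [-4.6, -2.1, 12.4]
```

```bash
python3 -m pendant '[0,0,0,0.014,0,0,0, 0,0,0,0,0,0,0]' | grep -E "pos|force"; python3 -m pendant '[0,0,0,0.014,0,0,0,0,0,0,0,0,0,0]' | grep -E "pos|force"
```

```text
position: [0.5948, -0.2045, 0.0542]
ft_force: [-3.8, -2.4, 12.6]
position: [0.5948, -0.2046, 0.0535]
ft_force: [-3.6, -3.2, 12.1]
```

```bash
python3 -m pendant '[0,0,0,0.014,0,0,0, 0,0,0,0,0,0,0]' | grep -E "pos|force"; python3 -m pendant '[0,0,0,0.014,0,0,0,0,0,0,0,0,0,0]' | grep -E "pos|force"
```

```text
position: [0.5948, -0.2047, 0.0527]
ft_force: [-3.8, -3.1, 11.4]
position: [0.5947, -0.2049, 0.0516]
ft_force: [-2.2, -3.7, 8.6]
```

```bash
python3 -m pendant '[0,0,0,0.014,0,0,0, 0,0,0,0,0,0,0]' | grep -E "pos|force"; python3 -m pendant '[0,0,0,0.014,0,0,0,0,0,0,0,0,0,0]' | grep -E "pos|force"
```

```text
position: [0.5943, -0.2036, 0.0495]
ft_force: [0.8, 0.2, -0.2]
position: [0.5943, -0.2034, 0.0491]
ft_force: [-2.0, -0.2, 5.7]
```

```bash
python3 -m pendant '[0,0,0,0.014,0,0,0, 0,0,0,0,0,0,0]' | grep -E "pos|force"
```

```text
position: [0.5944, -0.2034, 0.049]
ft_force: [-3.3, -0.3, 9.4]
```

Clip c snapped: peak about 12.6 N, dropped to about 0, then rose on the flat clip. Next is b.

```bash
python3 -m pendant '[0,0,0,-0.3,0,0,0, 0,0,0,-0.6,0,0,0, 0,0,0,-0.5,0,0,0, 0,0,0,0,0,0,0]' | grep -E "pos|force"; python3 go.py .5745 -.0643 .12 97.99
```

```text
position: [0.5957, -0.2039, 0.1213]
ft_force: [0.2, -0.5, 0.0]
p [ 0.5957 -0.2039  0.1213] yaw y 98.01 tilt [ 0.0051 -0.0025 -1.    ] shift units [0.031 2.823 0.017] turn wz units 0.003 F [ 0.2 -0.5  0. ] t 25.15
```

```bash
python3 -m pendant '[0,0,0.2,0,0,0,0, 0,0.01,0.5,0,0,0,0, 0,0.01,0.6,0,0,0,0, 0,0.01,0.6,0,0,0,0, 0,0,0.5,0,0,0,0, 0,0,0.3,0,0,0,0, 0,0,0.123,0,0,0,0, 0,0,0,0,0,0,0, 0,0,0,0,0,0,0]' | grep -E "pos|force"; python3 go.py .5745 -.0643 .07 97.99; python3 shot.py w18; python3 clips.py w18
```

```text
position: [0.5734, -0.0647, 0.1179]
ft_force: [-0.3, -1.4, 1.3]
p [ 0.5734 -0.0647  0.1179] yaw y 97.96 tilt [-3.e-04 -0.e+00 -1.e+00] shift units [-0.023  0.004  0.957] turn wz units -0.004 F [-0.3 -1.4  1.3] t 26.05
a z along flange [0.0734, 0.0735, 0.0735, 0.0737, 0.0736, 0.0736, 0.0733]
b z along flange [0.0768, 0.0786, 0.0812, 0.0827, 0.0844, 0.0853, 0.0678]
c z along flange [0.0734, 0.0733, 0.0734, 0.0736, 0.0736, 0.0734, 0.0731]
d z along flange [0.0757, 0.0771, 0.0784, 0.0801, 0.0814, 0.0828, 0.0826]
plate z 0.0702 slope [-0.01  0.01]
```

View pics/w18.png

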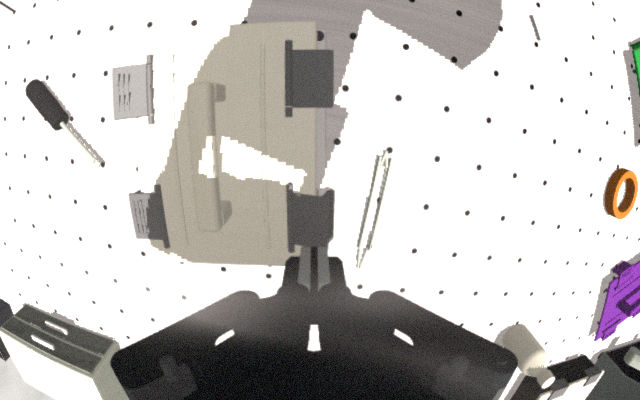

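Clips a and c lie flat and the plate is level. Pressing b at (311,218).

```bash
python3 -m pendant '[0,-0.023,0.004,0.3,0,0,0, 0,0,0,0.4,0,0,0, 0,0,0,0.25,0,0,0, 0,0,0,0.08,0,0,0, 0,0,0,0.04,0,0,0, 0,0,0,0.03,0,0,0, 0,0,0,0.02,0,0,0, 0,0,0,0.02,0,0,0, 0,0,0,0.02,0,0,0, 0,0,0,0,0,0,0]'| grep -E "pos|force"; python3 -m pendant '[0,0,0,0.02,0,0,0, 0,0,0,0.02,0,0,0]' | grep -E "pos|force";  python3 -m pendant '[0,0,0,0.02,0,0,0, 0,0,0,0,0,0,0]' | grep -E "pos|force"
```

```text
position: [0.5745, -0.0636, 0.0603]
ft_force: [-0.8, -0.6, 0.1]
position: [0.5744, -0.0636, 0.0582]
ft_force: [0.7, 0.4, -0.1]
position: [0.5743, -0.0636, 0.057]
ft_force: [0.4, 0.8, -0.1]
```

```bash
python3 -m pendant '[0,0,0,0.016,0,0,0, 0,0,0,0,0,0,0]' | grep -E "pos|force"; python3 -m pendant '[0,0,0,0.016,0,0,0,0,0,0,0,0,0,0]' | grep -E "pos|force"
```

```text
position: [0.5744, -0.0636, 0.0563]
ft_force: [0.0, 1.0, 0.0]
position: [0.5744, -0.0635, 0.0556]
ft_force: [0.7, 1.3, 0.8]
```

```bash
python3 -m pendant '[0,0,0,0.016,0,0,0, 0,0,0,0,0,0,0]' | grep -E "pos|force"; python3 -m pendant '[0,0,0,0.016,0,0,0,0,0,0,0,0,0,0]' | grep -E "pos|force"
```

```text
position: [0.5744, -0.0634, 0.0549]
ft_force: [-0.3, 1.7, 3.6]
position: [0.5744, -0.0633, 0.0542]
ft_force: [-0.8, 2.6, 5.9]
```

```bash
python3 -m pendant '[0,0,0,0.016,0,0,0, 0,0,0,0,0,0,0]' | grep -E "pos|force"; python3 -m pendant '[0,0,0,0.016,0,0,0,0,0,0,0,0,0,0]' | grep -E "pos|force"
```

```text
position: [0.5744, -0.0632, 0.0536]
ft_force: [-1.3, 2.7, 6.6]
position: [0.5744, -0.063, 0.0528]
ft_force: [-1.6, 4.1, 6.3]
```

```bash
python3 -m pendant '[0,0,0,0.014,0,0,0, 0,0,0,0,0,0,0]' | grep -E "pos|force"; python3 -m pendant '[0,0,0,0.014,0,0,0,0,0,0,0,0,0,0]' | grep -E "pos|force"
```

```text
position: [0.5744, -0.063, 0.0521]
ft_force: [-2.3, 3.7, 6.7]
position: [0.5744, -0.0632, 0.0512]
ft_force: [0.2, 2.6, 4.3]
```

```bash
python3 -m pendant '[0,0,0,0.014,0,0,0, 0,0,0,0,0,0,0]' | grep -E "pos|force"; python3 -m pendant '[0,0,0,0.014,0,0,0,0,0,0,0,0,0,0]' | grep -E "pos|force"
```

```text
position: [0.5743, -0.0637, 0.05]
ft_force: [0.5, 0.3, 0.3]
position: [0.5743, -0.0638, 0.0493]
ft_force: [-0.3, 0.3, 0.2]
```

```bash
python3 -m pendant '[0,0,0,0.014,0,0,0, 0,0,0,0,0,0,0]' | grep -E "pos|force"
```

```text
position: [0.5744, -0.0638, 0.0491]
ft_force: [-1.8, -1.1, 4.3]
```

```bash
python3 -m pendant '[0,0,0,0.014,0,0,0, 0,0,0,0,0,0,0]' | grep -E "pos|force"; python3 -m pendant '[0,0,0,-0.3,0,0,0, 0,0,0,-0.6,0,0,0, 0,0,0,-0.5,0,0,0, 0,0,0,0,0,0,0]' | grep -E "pos|force"; python3 go.py .4949 -.2169 .12 97.99
```

```text
position: [0.5744, -0.0638, 0.049]
ft_force: [-3.3, 0.2, 9.5]
position: [0.5759, -0.0641, 0.1212]
ft_force: [0.3, 0.9, -0.3]
p [ 0.5759 -0.0641  0.1212] yaw y 98.0 tilt [ 0.0059 -0.0019 -1.    ] shift units [ 2.03  -2.801  0.021] turn wz units 0.001 F [ 0.3  0.9 -0.3] t 30.35
```

Clip b snapped (peak about 7 N). Now d.

```bash
python3 -m pendant '[0,0.15,-0.2,0,0,0,0, 0,0.35,-0.5,0,0,0,0, 0,0.42,-0.56,0,0,0,0, 0,0.42,-0.56,0,0,0,0, 0,0.36,-0.5,0,0,0,0, 0,0.2,-0.3,0,0,0,0, 0,0.11,-0.181,0,0,0,0, 0,0,0,0,0,0,0, 0,0,0,0,0,0,0]' | grep -E "pos|force"; python3 go.py .4949 -.2169 .07 97.99; python3 shot.py w19; python3 clips.py w19
```

```text
position: [0.4942, -0.2158, 0.1176]
ft_force: [-0.2, -1.0, -0.1]
p [ 0.4942 -0.2158  0.1176] yaw y 97.99 tilt [-8.e-04  9.e-04 -1.e+00] shift units [-0.011 -0.025  0.952] turn wz units 0.0 F [-0.2 -1.  -0.1] t 31.25
a z along flange [0.0733, 0.0733, 0.0733, 0.0736, 0.0733, 0.0736, 0.0729]
b z along flange [0.0733, 0.0731, 0.0732, 0.0733, 0.0732, 0.0732, 0.0726]
c z along flange [None, None, 0.0732, 0.0733, 0.0734, None, None]
d z along flange [0.0755, 0.077, 0.0785, 0.0801, 0.0814, 0.0828, 0.066]
plate z 0.0701 slope [ 0.   -0.06]
```

View pics/w19.png

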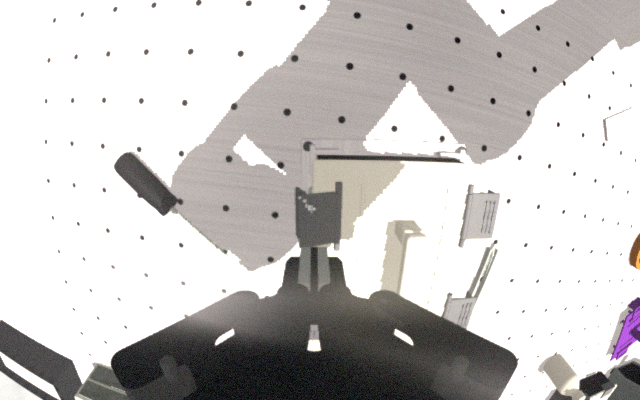

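Clips a, b and c are flat. Clip d at (319,217) is still up at about 0.36 rad, so I'll press it.

```bash
python3 -m pendant '[0,-0.011,-0.025,0.3,0,0,0, 0,0,0,0.4,0,0,0, 0,0,0,0.25,0,0,0, 0,0,0,0.1,0,0,0, 0,0,0,0.05,0,0,0, 0,0,0,0.03,0,0,0, 0,0,0,0.02,0,0,0, 0,0,0,0.02,0,0,0, 0,0,0,0.02,0,0,0, 0,0,0,0,0,0,0]'| grep -E "pos|force"; python3 -m pendant '[0,0,0,0.02,0,0,0, 0,0,0,0.02,0,0,0]' | grep -E "pos|force";  python3 -m pendant '[0,0,0,0.02,0,0,0, 0,0,0,0,0,0,0]' | grep -E "pos|force"
```

```text
position: [0.4951, -0.2175, 0.0587]
ft_force: [-0.2, -0.6, -0.5]
position: [0.4953, -0.2177, 0.0569]
ft_force: [-1.0, -0.8, 5.5]
position: [0.4954, -0.2179, 0.0563]
ft_force: [-1.7, -0.8, 6.0]
```

```bash
python3 -m pendant '[0,0,0,0.016,0,0,0, 0,0,0,0,0,0,0]' | grep -E "pos|force"; python3 -m pendant '[0,0,0,0.016,0,0,0,0,0,0,0,0,0,0]' | grep -E "pos|force"
```

```text
position: [0.4954, -0.2181, 0.0557]
ft_force: [-1.7, -0.8, 8.6]
position: [0.4955, -0.2183, 0.0552]
ft_force: [-1.7, -1.7, 10.4]
```

```bash
python3 -m pendant '[0,0,0,0.016,0,0,0, 0,0,0,0,0,0,0]' | grep -E "pos|force"; python3 -m pendant '[0,0,0,0.016,0,0,0,0,0,0,0,0,0,0]' | grep -E "pos|force"
```

```text
position: [0.4955, -0.2184, 0.0546]
ft_force: [-1.9, -2.5, 10.8]
position: [0.4956, -0.2186, 0.0539]
ft_force: [-3.3, -1.9, 12.9]
```

```bash
python3 -m pendant '[0,0,0,0.014,0,0,0, 0,0,0,0,0,0,0]' | grep -E "pos|force"; python3 -m pendant '[0,0,0,0.014,0,0,0,0,0,0,0,0,0,0]' | grep -E "pos|force"
```

```text
position: [0.4956, -0.2188, 0.0532]
ft_force: [-4.2, -4.0, 10.2]
position: [0.4956, -0.2189, 0.0524]
ft_force: [-3.3, -4.3, 9.6]
```

```bash
python3 -m pendant '[0,0,0,0.014,0,0,0, 0,0,0,0,0,0,0]' | grep -E "pos|force"; python3 -m pendant '[0,0,0,0.014,0,0,0,0,0,0,0,0,0,0]' | grep -E "pos|force"
```

```text
position: [0.4956, -0.2187, 0.0513]
ft_force: [-1.0, -4.4, 5.6]
position: [0.495, -0.2174, 0.0496]
ft_force: [0.3, -0.0, -0.5]
```

```bash
python3 -m pendant '[0,0,0,0.014,0,0,0, 0,0,0,0,0,0,0]' | grep -E "pos|force"
```

```text
position: [0.4949, -0.2172, 0.0488]
ft_force: [-0.8, 0.2, 1.5]
```

```bash
python3 -m pendant '[0,0,0,0.014,0,0,0, 0,0,0,0,0,0,0]' | grep -E "pos|force"; python3 -m pendant '[0,0,0,0.012,0,0,0, 0,0,0,0,0,0,0]' | grep -E "pos|force"; python3 -m pendant '[0,0,0,-0.3,0,0,0, 0,0,0,-0.6,0,0,0, 0,0,0,-0.8,0,0,0, 0,0,0,-0.8,0,0,0, 0,0,0.3,-0.4,0,0,0, 0,0,0.6,0,0,0,0, 0,0,0.6,0,0,0,0, 0,0,0,0,0,0,0]' | grep -E "pos|force|time"; python3 go.py .535 -.14 .2 97.99;  python3 shot.py w20; python3 clips.py w20; python3 - <<'E'
from h import *
im=get_image("scene"); cv2.imwrite("pics/s20.png",cv2.resize(cv2.convertScaleAbs(im["frame"][100:290,100:460,::-1],alpha=2),None,fx=2.2,fy=2.2,interpolation=cv2.INTER_CUBIC))
E
```

```text
position: [0.495, -0.2172, 0.0487]
ft_force: [-2.1, 0.9, 7.0]
position: [0.495, -0.2172, 0.0486]
ft_force: [-3.9, 2.1, 12.0]
time_s: 35.75
position: [0.484, -0.1403, 0.1928]
ft_force: [-0.5, -0.3, -0.3]
p [ 0.484  -0.1403  0.1928] yaw y 98.16 tilt [-5.0e-04  1.1e-03 -1.0e+00] shift units [-1.011 -0.139 -0.145] turn wz units 0.021 F [-0.5 -0.3 -0.3] t 35.75
a z along flange [0.0731, 0.0732, 0.0732, 0.0733, 0.0733, 0.0731, None]
b z along flange [0.073, 0.0731, 0.0732, 0.0733, 0.0733, 0.0732, None]
c z along flange [0.073, 0.073, 0.0729, 0.073, 0.0731, 0.073, 0.0729]
d z along flange [0.0728, 0.073, 0.0729, 0.0731, 0.073, 0.0731, 0.0728]
plate z 0.0698 slope [ 0.07 -0.  ]
```

View pics/w20.png

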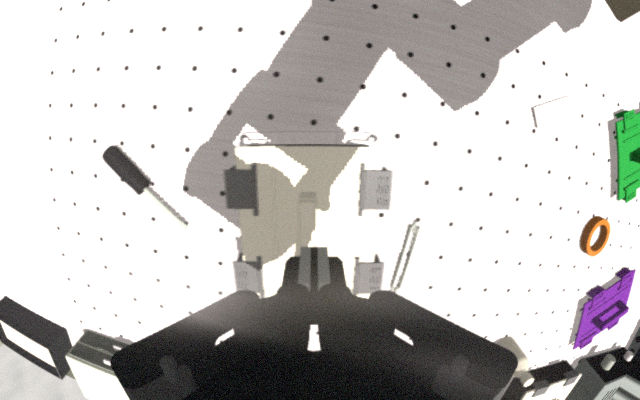

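View pics/s20.png

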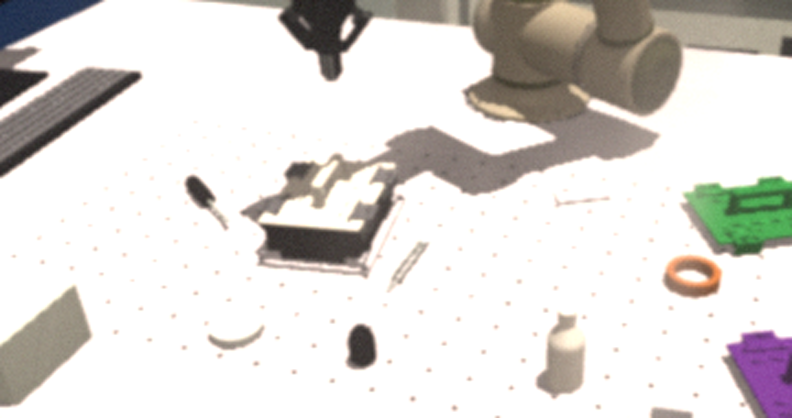

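All four clips lie flat (0.073 m along each flange), the plate is level, and the arm is clear of everything at z = 0.19. The bench items look the same as at the start. Handing in.

```bash
python3 -m pendant '[0,0,0,0,0,0,0, 0,0,0,0,0,0,0]' | grep -E "force|time"; python3 -c "
from rig import *
print(close_job())"
```

```text
time_s: 36.1
ft_force: [-0.7, 0.4, 0.7]
the job is handed in; nothing more can be done
None
```

The white lid is on the box, and all four clips are snapped shut, pressed in the order a, c, b, d. I handed the job in at about 36 s, with the arm clear and the gripper empty.

- **Grip:** The first pinch slipped off the bar without lifting the lid. The finger tips sit about 24 mm behind the reported TCP, which disagrees with the interface notes. I gripped deeper using the tips as seen in the cameras, and the second lift held.
- **Fit:** The held lid hung 1.3° off level, so I levelled it before lowering. It touched the gasket with about 5 N, roughly its own weight, and then lay within 0.1° of level.
- **Clips:** The highest push I read on each clip was about 11 N (a), 12.6 N (c), 9.5 N (b) and 12.9 N (d). Each snap showed as a drop to about 0–1 N, then a rise against the flat flange. I read force only at the end of each small step, so a brief higher spike between readings would not have shown.
- **Last checks:** All four flanges read flat at 0.073 m, and the plate's slope was 0.07° or less. Plate and clips both read about 1 mm lower than the nominal heights, which could be camera error or gasket squeeze. By eye in the final scene view, the other things on the bench had not moved.

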